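# Stand the vial block up on the warming plate and fit its cover

## Task

The aluminium vial block has been left to dry on its side in front of the slim warming plate: push it against the plate's front edge and tip it over that edge so that it stands on its base on the plate, guide pins up, and slide it on until no part of it overhangs the front edge. Then take the cover plate from the sloping draining rack and lower it over the two guide pins until it lies flush on top of the block, and let go. Leave the glassware and other things around where they are.

Things in the scene. Friction and masses are not known exactly. Their poses are not given: they have to be found in the camera images.
- warmer: slim warming plate, fixed on the bench: aluminium, 150 mm deep (x), 260 mm wide (y), 10 mm thick, square edges; origin on the bench under its centre. A controller box 46 mm high and 200 mm wide stands on the bench along its rear edge
- warmer_edge (a point): middle of the top front edge of the warming plate, 10 mm above the bench. The front face below it is a vertical step that stops the block. x points level across the plate, away from the robot, y along the edge, z up
- block_center (a point): centre of the loose aluminium vial block, about 0.8 kg. Standing it is 70 mm high, 118 mm wide, 50 mm deep. At the start it lies on its side, 50 mm high: x (70 mm, level) points from the well face, which looks to the robot, to the base, which faces the plate's front edge 8 to 30 mm short of it; y runs along the 118 mm; z up. When it stands on its base, x points straight down
- block_top (a point): centre of the block's well face (35 mm from its centre; axes as the block's), its top when it stands. Three wells 24 mm across lie at y = -29, 0 and 29 mm. Two guide pins 8 mm in diameter, with tapered ends, stand 24 mm out of this face at y = -50 and 50 mm
- cover: loose stainless cover plate, 62 x 118 x 5 mm, 0.13 kg; origin at its very centre, x across the 62 mm, y along the 118 mm, z normal. Two through holes 10.5 mm wide at y = -50 and 50 mm for the pins, three 20 mm holes between. Either face or end may go either way. On the rack it slopes 35 degrees, x rising away from the robot. Fitted, it overhangs the block by 6 mm on each long side
- rack: fixed bent-wire draining rack, left or right of the warming plate; origin on the bench, 70 mm under the cover's centre. Sloping 6 mm wires at y = -40 and 40 mm carry the cover, with upturned ends at its lower edge that stand 9 mm above its middle plane. Between these wires it is open under the cover down to the bench, where a wire runs below the lower edge; a cross wire joins the rear legs at 40 mm height
- jar: square glass staining jar with lid, 46 x 46 x 83 mm, standing on a rear corner of the warming plate; origin under its centre
- cap: white plastic bottle cap lying on the bench, 42 mm across, 13 mm high; origin under its centre
- vial: small glass vial with black cap standing on the bench, 22 mm across, 56 mm high; origin under its centre
- flask: conical glass flask with foil cap, 88 mm across at the foot, 147 mm high; origin under its centre
- blue_cap_bottle: glass bottle with blue cap, 70 mm across, 140 mm high; origin under its centre
- amber_bottle: amber glass bottle, 74 mm across, 170 mm high; origin under its centre
- slide_box: low slide box, 87 x 62 x 32 mm; origin under its centre
Things that resemble listed ones, but are neither listed nor needed, are in the scene too. What is shaped like the part that bears block_center but turquoise is not meant.

How it is judged:
By the outcome, as a careful person would: the job done as asked, in the order asked, and still so for the second after the job is handed in, with the robot touching nothing.
It also fails if it takes over 67 s, if anything falls off the work surface, if the arm or the gripper's body presses on something with over 40 N, if the wrist force passes 120 N, or if a joint passes its speed limit or range.

## Robot

A 6-joint arm with a two-finger parallel gripper is mounted at the origin on the work surface. World frame = base frame: x ahead of the robot, y to its left, z up, the work surface at z = 0. Lengths are in m, angles in rad, forces in N, time in s.
With the tool pointing down it reaches from about 0.35 to 0.975 m from the base axis. Payload 4.9 kg.
Tool frame: the origin (TCP) lies at the very end of the fingers, on their centre line; the grasp point (between the pads) lies 19 mm behind it; x points along the fingers, z is the direction in which the jaws open and shut, and the axes are right-handed (so a half turn about x gives the same grasp; the last joint's range is limited). The gripper opens to 85 mm and grips with 20 to 120 N. Pads are 22 mm wide; open, the fingers measure 114 mm over their backs; the gripper's body (76 mm by 85 mm) begins 54 mm behind the grasp point. The pads swing forward as they close: fully open they stand 13 mm farther back than shut.
Start: joints at [-1.258, 0.053, 1.613, -0, 1.476, -0.119], TCP at [0.262, -0.568, 0.231] pointing down, gripper open.
Joint ranges: [-3.01, 3.01], [-1.01, 2.22], [0.06, 2.58], [-1.02, 4.17], [0.09, 2.62], [-3.14, 3.14]. Speed limits (rad/s): [2.57, 2.57, 3.14, 3.14, 3.14, 3.14].

## Interface

Orientations are given as a rotation vector (axis times angle).
In Python, from plant import observe, snapshot, camera_params, finish_job, silhouettes, place_of gives the robot as it stands.
- The arm moves only by the tool drive_tool, never from a script. Its argument "rows" is a list of rows, each a list of 3 entries, a list of its own where there are three numbers: the shift along the tool's x, y, z in m, then the turn about the tool's x in rad, then the opening, from 0 (shut) to 1 (fully open). A call has 1 to 10 rows; each row shifts and turns the commanded pose from where the row before left it, along the tool's axes as they then stand; what a row does not reach is not made up. A row lasts 1/10 s, in which the tool goes at most 50 mm and 8.59 degrees, less where a joint would pass 70% of its speed; a pose out of reach is approached as far as the arm can. A call with a gripper value outside its range is refused whole. The fingers move at their own pace and stop on an object; "squeeze" is the grip in N (left out, the last holds). Time passes only in rows, so rows that do not move let the fingers close. It gives the time, the measured TCP pose, the force and the opening at its end, in the units of the state.
- observe(): the state, without advancing time (a new reading comes with each control period).
- snapshot(name): name is "scene" or "top"; returns (picture, depth): 400x640x3 uint8, red, green, blue; 400x640 float32, m along the optical axis (not along the pixel's ray), 0 where there is no reading.
- camera_params(name): a dict with "intrinsics" (3x3 intrinsics, pixels), "R" (3x3) and "t" (3): a world point X has camera coordinates R X + t. Camera axes: x right, y down, z forward; pixel columns grow to the right and rows downward; lengths in m; the calibration is good to about 2 mm. A picture is of the moment at which its call begins. camera_params takes no time and is no camera call.
- finish_job(): hands the job in, once; it reports no verdict.
Trained networks look in the newest picture that a camera, given by its name, has taken for a name from the list of things; names that differ only in an ending like _2 or _b are one class to them, and where a whole thing is asked for, a point or a joint stands for the part that bears it (a point fixed in the world has none). Each returns a list of dicts, best first, with "conf" (0 to 1); they miss things now and then, are a little off and sometimes report something else, mostly with a low value. They report only what shows in the picture. A call takes as long as a camera call. They do not tell look-alikes from the thing itself.
- silhouettes(label, camera): "mask" (400x640 bool, what is visible of it) and "centre" ([column, row] in pixels, amid what is visible of it).
- place_of(label, camera): "centre" ([column, row] in pixels: a listed point, or the origin of a listed thing).
The state is a dict: "clock": time; "joints": joint angles; "joint_vel": joint speeds; "joint_torque": joint torques, N m; "tcp_pos": TCP position; "orientation": TCP orientation; "contact_force": force on the tool from outside, world axes, zero at the start; "wrist_torque": the same for the moment, N m; "grip_width": finger opening in m.
Only numpy, scipy, OpenCV 4.12 (cv2) and the standard library are available. Lean on these libraries where they do the work, as an engineer would, in place of code of your own. Each camera call takes 0.05 s, during which the arm holds its last target.

## Working session

There is one attempt and no reset: what is moved stays moved. The work goes in short steps, Python scripts to look and compute and a tool call to move; the robot and the scene stay as the last step left them, time stands still between calls to the robot, and variables do not carry over. Pictures are saved under pics/ and viewed, and the job is handed in when it is done.

Besides the shell and the picture viewer there is one more tool, called after "Request:" as a command line: name --argument value ..., lists and objects as JSON in quotes. drive_tool: Moves the arm, as the interface text tells. Its arguments: {"type":"object","properties":{"rows":{"type":"array","items":{"type":"array"}},"squeeze":{"type":"number"}},"required":["rows"]}

```bash
ls; mkdir -p pics; python3 - <<'E'
from plant import *
import cv2,numpy as np
print(observe())
for n in("scene","top"):
    p,d=snapshot(n); cv2.imwrite(f"pics/{n}0.png",p[:,:,::-1]); np.save(f"d_{n}0.npy",d); c=camera_params(n); print(n,c)
E
```

```text
pics
{'clock': 0.0, 'joints': array([-1.25796568e+00,  5.33652414e-02,  1.61430336e+00,  1.22659151e-05,
        1.47598593e+00, -1.18991046e-01]), 'joint_vel': array([ 1.05599264e-03,  1.30742645e-03,  4.55502316e-05,  3.37168245e-04,
       -4.03971098e-04, -7.74310965e-04]), 'joint_torque': array([-1.95075285e-03, -3.93694282e+01, -3.70172489e+01, -2.61788746e-04,
        7.00308665e-03, -1.69698666e-05]), 'tcp_pos': array([ 0.26139427, -0.56702724,  0.23005223]), 'orientation': array([ 0.88680124,  1.38470259, -0.88463382]), 'contact_force': array([ 0.19456629, -0.59205855,  0.04665477]), 'wrist_torque': array([-0.02131245,  0.01495576, -0.0371199 ]), 'grip_width': 0.08562688980613584}
scene {'intrinsics': array([[437.5474736,   0.       , 319.0413233],
       [  0.       , 437.5474736, 206.1036673],
       [  0.       ,   0.       ,   1.       ]]), 'R': array([[-0.54216376,  0.84022105,  0.00932964],
       [ 0.49780035,  0.3301176 , -0.80200822],
       [-0.67694407, -0.43017549, -0.59724013]]), 't': array([ 0.30632611, -0.24166555,  1.76669464])}
top {'intrinsics': array([[439.85922729,   0.        , 312.65042431],
       [  0.        , 439.85922729, 201.37215116],
       [  0.        ,   0.        ,   1.        ]]), 'R': array([[ 0.01249329, -0.9997919 ,  0.01612655],
       [-0.98339908, -0.01520502, -0.18081775],
       [ 0.18102533, -0.01359983, -0.9833844 ]]), 't': array([-0.01241944,  0.56214681,  1.26914277])}
```

View pics/scene0.png

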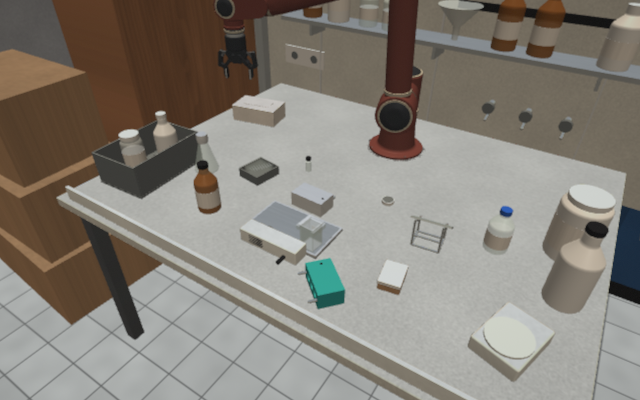

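View pics/top0.png

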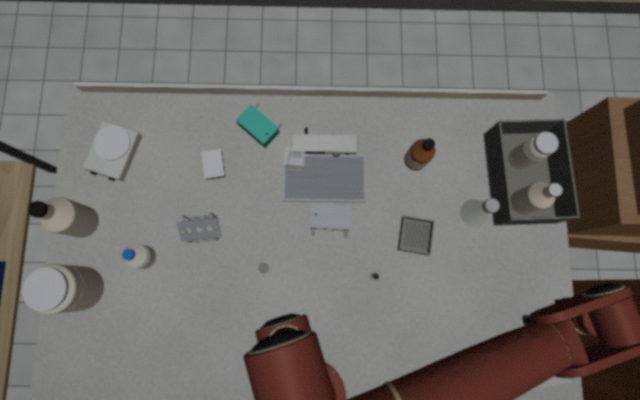

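```bash
cat > h.py <<'E'
from plant import *
import cv2,numpy as np
from scipy.spatial.transform import Rotation as Ro
def xyz(n,u,v,d):
    c=camera_params(n);K=c["intrinsics"]
    p=np.stack([(u-K[0,2])/K[0,0]*d,(v-K[1,2])/K[1,1]*d,d],-1)
    return (p-c["t"])@c["R"]
def cloud(n,d):
    v,u=np.mgrid[:400,:640]; return xyz(n,u.astype(float),v.astype(float),d.astype(float))
def proj(n,X):
    c=camera_params(n);q=np.atleast_2d(X)@c["R"].T+c["t"];q=q@c["intrinsics"].T
    return q[:,:2]/q[:,2:]
def onplane(n,u,v,z):
    c=camera_params(n);K=c["intrinsics"];o=-c["R"].T@c["t"]
    r=c["R"].T@np.array([(u-K[0,2])/K[0,0],(v-K[1,2])/K[1,1],1]);return o+r*(z-o[2])/r[2]
def save(n,name,box=None,s=1):
    p,d=snapshot(n); np.save(f"{name}.npy",d)
    if box: p=p[box[1]:box[3],box[0]:box[2]]
    cv2.imwrite(f"pics/{name}.png",cv2.resize(p[:,:,::-1],None,fx=s,fy=s,interpolation=cv2.INTER_CUBIC)); return d
E
python3 - <<'E'
from h import *
for l in ["block_center","block_top","cover","warmer_edge","rack"]:
    for n in("top","scene"):
        for r in place_of(l,n): print(l,n,np.round(r["centre"],1),round(r["conf"],2))
for l in ["block_center","cover"]:
    for n in ("top","scene"):
        for i,r in enumerate(silhouettes(l,n)): print(l,n,np.round(r["centre"],1),r["mask"].sum(),round(r["conf"],2)); np.save(f"m_{l}_{n}_{i}.npy",r["mask"])
E
```

```text
block_center top [330.4 216.8] 0.78
block_center top [257.9 124.5] 0.74
block_center scene [314.7 197.6] 0.9
block_center scene [325.7 282.8] 0.68
block_top top [264.7 117.6] 0.85
block_top top [198.8 229.8] 0.69
block_top top [413.2 157.3] 0.47
block_top scene [311.1 284.9] 0.89
block_top scene [318.7 191.9] 0.74
block_top scene [387.7 206.8] 0.57
cover top [201.6 228.7] 0.96
cover scene [291.3 233. ] 0.52
cover scene [429.8 222. ] 0.51
cover scene [317.1 191.2] 0.38
warmer_edge top [325.  204.5] 0.97
warmer_edge top [374.9 276. ] 0.38
warmer_edge scene [308.5 212.5] 0.78
rack top [203.7 231.4] 0.8
rack scene [428.3 240.2] 0.61
block_center top [331.4 219. ] 950 0.69
block_center top [257.7 122.7] 1037 0.6
block_center top [374.3 275.9] 56 0.49
block_center scene [316.5 197.8] 992 0.6
block_center scene [322.7 287.3] 1509 0.56
cover top [197.3 234. ] 822 0.57
cover scene [439.5 223.8] 85 0.55
```

Block candidates: the grey one at top (330,217), lying just in front of the plate, and the turquoise one at top (258,124), behind it. The grey one fits, because the turquoise one is excluded by the task. The cover is on the rack at top (200,229). I'll confirm in enlarged crops.

```bash
python3 - <<'E'
from h import *
p=cv2.imread("pics/top0.png")
a=cv2.resize(p[140:250,265:385],None,fx=4,fy=4,interpolation=cv2.INTER_CUBIC)
b=cv2.resize(p[200:255,170:230],None,fx=5,fy=5,interpolation=cv2.INTER_CUBIC)
im=np.zeros((440,480+300,3),np.uint8); im[:440,:480]=a; im[:275,480:]=b
cv2.imwrite("pics/crop0.png",im)
d=np.load("d_top0.npy");C=cloud("top",d)
mask=np.zeros((400,640),bool)
# block top z~0.05
X=C.reshape(-1,3); v,u=np.mgrid[:400,:640];u=u.ravel();v=v.ravel()
roi=(u>295)&(u<365)&(v>198)&(v<240)
def rect(sel,name):
    P=X[sel]; r=cv2.minAreaRect((P[:,:2]*1000).astype(np.float32)); print(name,sel.sum(),r,"medz",np.median(P[:,2])); return P
rect(roi&(X[:,2]>.044)&(X[:,2]<.056),"blocktop")
roi2=(u>275)&(u<372)&(v>140)&(v<206)
rect(roi2&(X[:,2]>.006)&(X[:,2]<.015),"plate")
print("bench z",np.median(X[(u>230)&(u<320)&(v>280)&(v<310)][:,2]))
m=np.load("m_cover_top_0.npy").ravel()
P=X[m&(X[:,2]>.03)]; c=P.mean(0);w,V=np.linalg.eigh(np.cov(P.T)); print("cover",len(P),c,w,V)
r=np.array(np.round(X[m][:,2],3)); print(np.histogram(r,12))
# d columns across block for edge
for col in (312,330,348):
  print(col,[(vv,np.round(C[vv,col,0],3),np.round(C[vv,col,2],3)) for vv in range(190,242,2)])
E
```

```text
blocktop 859 ((517.8680419921875, -57.91135025024414), (118.13739013671875, 70.92298126220703), 87.10689544677734) medz 0.04816275310647567
plate 2798 ((645.6859741210938, -39.59489440917969), (156.34751892089844, 263.0851745605469), 1.5451247692108154) medz 0.00898467498261557
bench z -0.0016633344582542122
cover 719 [0.46979341 0.32501657 0.07600087] [0.00030839 0.00115505 0.00746407] [[ 0.9894335   0.11822639  0.08392779]
 [ 0.09143688 -0.95805169  0.27161787]
 [ 0.11251956 -0.26107372 -0.95873868]]
(array([819,   0,   0,   0,   0,   0,   0,   0,   0,   0,   0,   3]), array([-0.009  ,  0.10425,  0.2175 ,  0.33075,  0.444  ,  0.55725,
        0.6705 ,  0.78375,  0.897  ,  1.01025,  1.1235 ,  1.23675,
        1.35   ]))
312 [(190, np.float64(0.606), np.float64(0.009)), (192, np.float64(0.6), np.float64(0.006)), (194, np.float64(0.594), np.float64(0.007)), (196, np.float64(0.587), np.float64(0.009)), (198, np.float64(0.581), np.float64(0.006)), (200, np.float64(0.575), np.float64(0.006)), (202, np.float64(0.57), np.float64(-0.0)), (204, np.float64(0.554), np.float64(0.05)), (206, np.
[... 2449 characters left out ...]
8), np.float64(0.047)), (212, np.float64(0.532), np.float64(0.047)), (214, np.float64(0.526), np.float64(0.048)), (216, np.float64(0.52), np.float64(0.048)), (218, np.float64(0.514), np.float64(0.049)), (220, np.float64(0.508), np.float64(0.048)), (222, np.float64(0.502), np.float64(0.046)), (224, np.float64(0.496), np.float64(0.045)), (226, np.float64(0.489), np.float64(0.051)), (228, np.float64(0.483), np.float64(0.051)), (230, np.float64(0.48), np.float64(0.026)), (232, np.float64(0.478), np.float64(-0.003)), (234, np.float64(0.471), np.float64(0.001)), (236, np.float64(0.465), np.float64(-0.003)), (238, np.float64(0.459), np.float64(-0.001)), (240, np.float64(0.453), np.float64(-0.002))]
```

View pics/crop0.png

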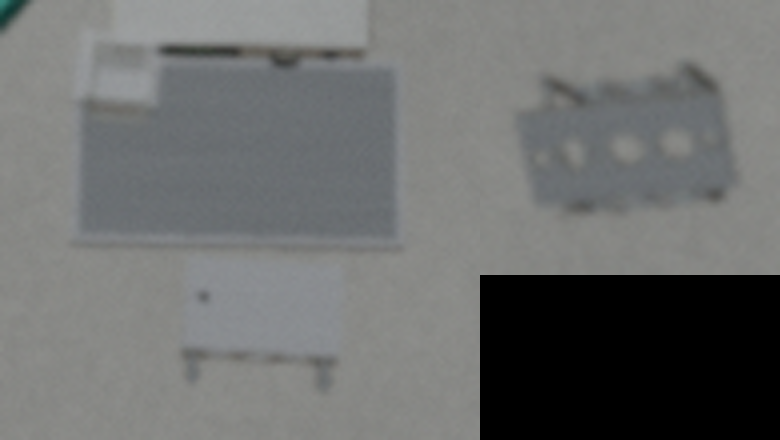

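The crops confirm it: the left one shows the grey block lying in front of the plate with its pins toward the robot (pixels ~(313,231) and (346,235) in the full top picture). The right one shows the five-hole cover on its rack around (200,229). Next I'll measure more finely.

```bash
cat >> h.py <<'E'
def plan(x,y,z,yaw,half=True):
    """yaw deg: direction of tool z (jaw) in world"""
    s=observe();R=Ro.from_rotvec(s["orientation"]).as_matrix()
    cur=np.degrees(np.arctan2(R[1,2],R[0,2]));
    turn=-(yaw-cur)
    turn=(turn+90)%180-90 if half else (turn+180)%360-180
    R2=R@Ro.from_rotvec([np.radians(turn),0,0]).as_matrix()
    dv=R2.T@(np.array([x,y,z])-s["tcp_pos"])
    print("t",round(s["clock"],2),"tcp",np.round(s["tcp_pos"],4),"jaw",round(cur,2),"tilt",np.round(R[:,0],4),"q6",np.round(s["joints"][5],2),"F",np.round(s["contact_force"],1),"grip",round(s["grip_width"],4))
    print(" turn rad",round(np.radians(turn),4)," then tool shift",np.round(dv,4))
E
python3 - <<'E'
from h import *
d=np.load("d_top0.npy");C=cloud("top",d);X=C.reshape(-1,3); v,u=np.mgrid[:400,:640]
m=np.load("m_cover_top_0.npy")
mm=cv2.dilate(m.astype(np.uint8),np.ones((7,7)))>0
P=C[mm]; P=P[(P[:,2]>.035)&(P[:,2]<.12)]
# plane ransac
rng=np.random.default_rng(0);best=0
for _ in range(500):
    a=P[rng.choice(len(P),3,False)];n=np.cross(a[1]-a[0],a[2]-a[0]);n/=np.linalg.norm(n)+1e-12
    i=abs((P-a[0])@n)<.004
    if i.sum()>best:best=i.sum();I=i
Q=P[I];c=Q.mean(0);n=np.linalg.svd(Q-c)[2][2];n*=np.sign(n[2])
Q=P[abs((P-c)@n)<.006];c=Q.mean(0);n=np.linalg.svd(Q-c)[2][2];n*=np.sign(n[2])
print("normal",n,"slope",np.degrees(np.arccos(n[2])),"dir",np.degrees(np.arctan2(n[1],n[0])),len(Q))
e2=np.cross(n,[0,0,1]);e2/=np.linalg.norm(e2);e1=np.cross(e2,n)
uv=np.stack([(Q-c)@e1,(Q-c)@e2],1)*1000
r=cv2.minAreaRect(uv.astype(np.float32));print(r)
ctr=c+e1*r[0][0]/1000+e2*r[0][1]/1000;print("cover ctr",ctr,"e1",e1,"e2",e2)
print("cover by net z.07",onplane("top",201.6,228.7,.07), "edge",onplane("top",325,204.5,.01),onplane("scene",308.5,212.5,.01))
print("block net",onplane("top",330.4,216.8,.025),onplane("scene",314.7,197.6,.025))
# front edge of plate: gradient per column
g=cv2.cvtColor(cv2.imread("pics/top0.png"),cv2.COLOR_BGR2GRAY).astype(int)
for col in (287,290,295,300,356,360,363): print(col,list(g[194:208,col]))
pts=[]
for col in list(range(288,306))+list(range(356,363)):
    z=C[190:214,col,2]; x=C[190:214,col,0]
    # step where z falls below .004
    k=np.argmin([((z[:i]-.0085)**2).sum()+((z[i:]+.0015)**2).sum() for i in range(2,22)])+2
    pts.append((C[190+k-1,col,1],(x[k-1]+x[k])/2))
pts=np.array(pts);print("edge fit",np.polyfit(pts[:,0],pts[:,1],1),np.polyval(np.polyfit(pts[:,0],pts[:,1],1),-.058))
plan(.45,-.06,.2,90)
E
```

```text
normal [-0.56643677 -0.0691805   0.82119635] slope 34.79526694419865 dir -173.03679263547141 723
((2.630573272705078, 0.743988037109375), (119.44186401367188, 78.20423889160156), 89.96780395507812)
cover ctr [0.47255585 0.32707281 0.07231219] e1 [0.81513938 0.09955524 0.57064573] e2 [-0.12123195  0.99262421  0.        ]
cover by net z.07 [0.47287806 0.3182417  0.07      ] edge [ 0.56062588 -0.04348576  0.01      ] [ 0.56782825 -0.03822576  0.01      ]
block net [ 0.52018434 -0.05958392  0.025     ] [ 0.50632411 -0.05506159  0.025     ]
287 [np.int64(113), np.int64(112), np.int64(111), np.int64(115), np.int64(126), np.int64(129), np.int64(124), np.int64(118), np.int64(132), np.int64(136), np.int64(136), np.int64(139), np.int64(137), np.int64(137)]
290 [np.int64(110), np.int64(111), np.int64(112), np.int64(117), np.int64(125), np.int64(129), np.int64(124), np.int64(120), np.int64(127), np.int64(136), np.int64(136), np.int64(138), np.int64(136), np.int64(138)]
295 [np.int64(111), np.int64(110), np.int64(112), np.int64(113), np.int64(119), np.int64(129), np.int64(124), np.int64(121), np.
[... 463 characters left out ...]
64(136), np.int64(135), np.int64(136), np.int64(137)]
360 [np.int64(108), np.int64(111), np.int64(110), np.int64(109), np.int64(113), np.int64(121), np.int64(128), np.int64(125), np.int64(120), np.int64(129), np.int64(136), np.int64(137), np.int64(137), np.int64(136)]
363 [np.int64(117), np.int64(118), np.int64(118), np.int64(116), np.int64(117), np.int64(122), np.int64(129), np.int64(124), np.int64(122), np.int64(128), np.int64(138), np.int64(140), np.int64(138), np.int64(137)]
edge fit [0.00091479 0.57318007] 0.573127010259458
t 0.8 tcp [ 0.2615 -0.5676  0.2313] jaw -65.26 tilt [ 0. -0. -1.] q6 -0.12 F [-0.3 -0.  -0.1] grip 0.0856
 turn rad 0.4318  then tool shift [ 0.0313  0.1885 -0.5076]
```

Request:
drive_tool --rows '[[[0,0,0],0.144,0.47],[[0,0,0],0.144,0.47],[[0,0,0],0.144,0.47],[[0,0.014,-0.0425],0,0.47],[[0,0.014,-0.0425],0,0.47],[[0,0.014,-0.0425],0,0.47],[[0,0.014,-0.0425],0,0.47],[[0,0.014,-0.0425],0,0.47],[[0,0.014,-0.0425],0,0.47],[[0,0.014,-0.0425],0,0.47]]'

```text
clock: 1.8
tcp_pos: [0.3599, -0.2685, 0.2315]
orientation: [1.21, 1.208, -1.209]
contact_force: [0.5, -0.3, 0.0]
grip_width: 0.0402
```

Request:
drive_tool --rows '[[[0,0.014,-0.0425],0,0.47],[[0,0.014,-0.0425],0,0.47],[[0.02,0.014,-0.0425],0,0.47],[[0.04,0.014,-0.0425],0,0.47],[[0.04,0.01,-0.0425],0,0.47],[[0,0,0],0,0.47],[[0,0,0],0,0.47]]'

```text
clock: 2.5
tcp_pos: [0.4213, -0.0706, 0.1435]
orientation: [1.207, 1.211, -1.209]
contact_force: [0.5, -0.6, 0.8]
grip_width: 0.0401
```

```bash
python3 - <<'E'
from h import *
plan(.435,-.057,.015,90)
E
```

```text
t 2.5 tcp [ 0.4213 -0.0706  0.1435] jaw -89.89 tilt [-1.6e-03  1.0e-04 -1.0e+00] q6 1.23 F [ 0.5 -0.6  0.8] grip 0.0401
 turn rad 0.002  then tool shift [ 0.1285  0.0139 -0.0136]
```

Request:
drive_tool --rows '[[[0.04,0.007,-0.007],0,0.47],[[0.04,0.007,-0.007],0,0.47],[[0.04,0,0],0,0.47],[[0.008,0,0],0,0.47],[[0,0.015,0],0,0.47],[[0,0.01,0],0,0.47],[[0,0.006,0],0,0.47],[[0,0.006,0],0,0.47],[[0,0,0],0,0.47]]'

```text
clock: 3.4
tcp_pos: [0.4739, -0.0579, 0.0174]
orientation: [1.21, 1.207, -1.209]
contact_force: [-0.2, 0.6, -0.7]
grip_width: 0.0401
```

```bash
python3 - <<'E'
from h import *
plan(.435,-.057,.015,90)
save("top","top1",(265,140,385,260),4)
E
```

```text
t 3.4 tcp [ 0.4739 -0.0579  0.0174] jaw -90.02 tilt [ 1.6e-03 -7.0e-04 -1.0e+00] q6 1.29 F [-0.2  0.6 -0.7] grip 0.0401
 turn rad -0.0004  then tool shift [ 0.0023 -0.0389 -0.0009]
```

View pics/top1.png

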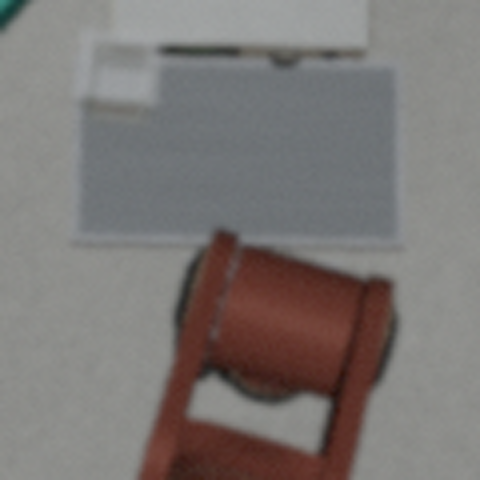

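The arm hides the block in this view (the wrist covers about (310-365, 198-240)). I'll push in small steps and watch the force.

Request:
drive_tool --rows '[[[0,0.004,0],0,0.47],[[0,0.003,0],0,0.47],[[0,0.003,0],0,0.47],[[0,0.002,0],0,0.47]]'

```text
clock: 3.85
tcp_pos: [0.483, -0.0573, 0.016]
orientation: [1.207, 1.213, -1.213]
contact_force: [-8.0, -0.7, 5.4]
grip_width: 0.0399
```

Request:
drive_tool --rows '[[[0,0.002,0],0,0.47],[[0,0.002,0],0,0.47],[[0,0.0,0],0,0.47]]'

```text
clock: 4.15
tcp_pos: [0.4873, -0.0571, 0.016]
orientation: [1.208, 1.212, -1.212]
contact_force: [-6.3, -0.8, 4.8]
grip_width: 0.0398
```

```bash
python3 - <<'E'
from h import *
plan(.435,-.057,.015,90)
save("scene","sc1",(230,150,370,270),5)
E
```

```text
t 4.15 tcp [ 0.4873 -0.0571  0.016 ] jaw -89.99 tilt [-3.8e-03  4.0e-04 -1.0e+00] q6 1.3 F [-6.3 -0.8  4.8] grip 0.0398
 turn rad 0.0002  then tool shift [ 0.0012 -0.0523 -0.0001]
```

View pics/sc1.png

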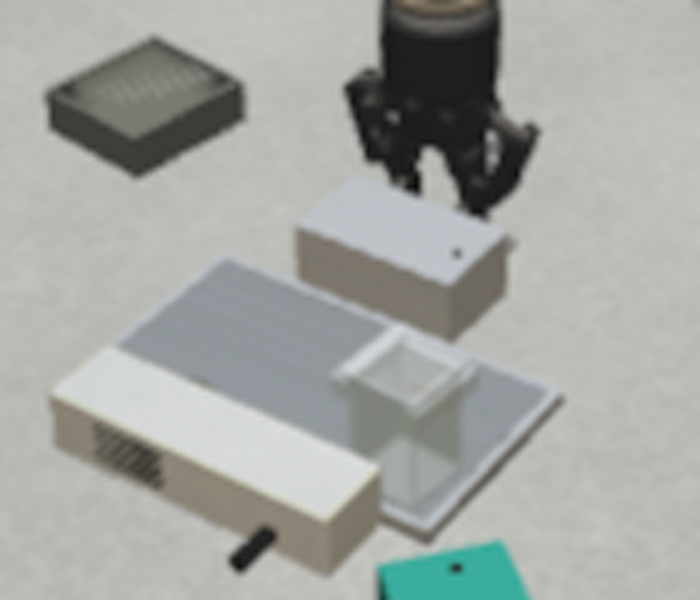

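The block is nearly parallel to the plate edge, with its base edge around (310,215) and a small gap left. I'll keep pushing.

Request:
drive_tool --rows '[[[0,0.002,0],0,0.47],[[0,0.002,0],0,0.47],[[0,0.0,0],0,0.47]]'

```text
clock: 4.5
tcp_pos: [0.4913, -0.0571, 0.0159]
orientation: [1.208, 1.212, -1.212]
contact_force: [-6.0, 0.5, 3.8]
grip_width: 0.0402
```

Request:
drive_tool --rows '[[[0,0.002,0],0,0.47],[[0,0.0,0],0,0.47]]'

```text
clock: 4.7
tcp_pos: [0.493, -0.057, 0.0158]
orientation: [1.207, 1.213, -1.212]
contact_force: [-7.1, 0.7, 4.3]
grip_width: 0.04
```

Request:
drive_tool --rows '[[[0,0.002,0],0,0.47],[[0,0.0,0],0,0.47]]'

```text
clock: 4.9
tcp_pos: [0.4929, -0.057, 0.0157]
orientation: [1.204, 1.218, -1.216]
contact_force: [-16.3, 0.3, 12.0]
grip_width: 0.0402
```

Request:
drive_tool --rows '[[[0,-0.01,0],0,0.47],[[0,-0.03,0],0,0.47],[[-0.045,-0.02,0],0,0.6],[[-0.045,0,-0.02],0,0.8],[[-0.01,0,-0.045],0,1],[[0,0,-0.045],0,1],[[0,0,-0.045],0,1],[[0,0,0],0,1]]'

```text
clock: 5.7
tcp_pos: [0.4363, 0.1019, 0.1166]
orientation: [1.207, 1.212, -1.202]
contact_force: [0.2, -0.1, 0.1]
grip_width: 0.0854
```

```bash
python3 - <<'E'
from h import *
plan(.47,-.008,.1,90)
d=save("top","top2",(265,140,385,260),5)
C=cloud("top",d);X=C.reshape(-1,3);v,u=np.mgrid[:400,:640];u=u.ravel();v=v.ravel()
s=(u>290)&(u<365)&(v>192)&(v<240)&(X[:,2]>.044)&(X[:,2]<.056)
print(s.sum(),cv2.minAreaRect((X[s,:2]*1000).astype(np.float32)),np.median(X[s],0))
for l in("block_center","block_top"):
  for r in place_of(l,"top"): print(l,r["centre"],r["conf"],onplane("top",*r["centre"],.025))
E
```

```text
t 5.7 tcp [0.4363 0.1019 0.1166] jaw -89.63 tilt [ 0.0018  0.0021 -1.    ] q6 1.63 F [ 0.2 -0.1  0.1] grip 0.0854
 turn rad 0.0065  then tool shift [0.0165 0.0336 0.11  ]
850 ((537.377685546875, -55.96198272705078), (68.52115631103516, 118.05482482910156), 0.8887328505516052) [ 0.53740728 -0.05668531  0.04820142]
block_center [256.8, 128.4] 0.72 [0.79828397 0.17406723 0.025     ]
block_center [328.4, 210.8] 0.64 [ 0.53859827 -0.05337817  0.025     ]
block_top [265.8, 114.8] 0.7 [0.8440294  0.14718072 0.025     ]
block_top [330.0, 224.1] 0.55 [ 0.49777478 -0.05848491  0.025     ]
```

View pics/top2.png

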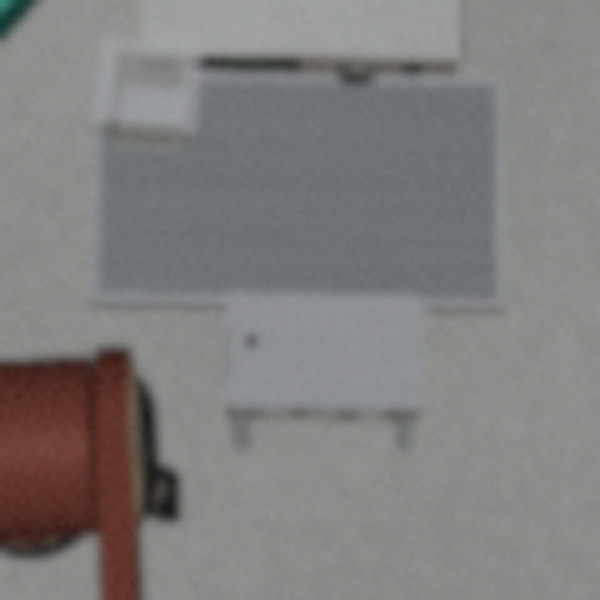

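The block now sits against the plate's front edge, with its pins at top (313,226) and (346,226). Next I'll get the pin position precisely.

```bash
python3 - <<'E'
from h import *
for u in (313.1,346): print(onplane("top",u,226,.025))
g=cv2.cvtColor(cv2.imread("pics/top2.png"),cv2.COLOR_BGR2GRAY)
row=g[425:445,:].mean(0); print([ (i,int(row[i])) for i in range(222,260,2)],[ (i,int(row[i])) for i in range(386,424,2)])
plan(.4855,-.006,.1,90)
th=np.radians(np.arange(0,91,4.5)+9.79);P=np.c_[-.0882*np.cos(th),.0882*np.sin(th)]
print(np.round(np.diff(P,axis=0)*1000,1).tolist())
E
```

```text
[ 0.4912237  -0.00724382  0.025     ]
[ 0.49267561 -0.10711675  0.025     ]
[(222, 140), (224, 139), (226, 138), (228, 133), (230, 130), (232, 124), (234, 120), (236, 118), (238, 114), (240, 113), (242, 113), (244, 113), (246, 115), (248, 119), (250, 124), (252, 128), (254, 132), (256, 134), (258, 136)] [(386, 140), (388, 139), (390, 137), (392, 133), (394, 128), (396, 124), (398, 118), (400, 115), (402, 114), (404, 114), (406, 116), (408, 119), (410, 122), (412, 126), (414, 130), (416, 134), (418, 137), (420, 138), (422, 139)]
t 5.85 tcp [0.4366 0.0976 0.1161] jaw -89.97 tilt [ 4.e-04 -3.e-04 -1.e+00] q6 1.62 F [-0.1 -1.   0.2] grip 0.0857
 turn rad 0.0006  then tool shift [0.0161 0.0488 0.1036]
[[1.4, 6.8], [2.0, 6.6], [2.5, 6.5], [3.0, 6.2], [3.5, 6.0], [3.9, 5.7], [4.4, 5.4], [4.8, 5.0], [5.1, 4.6], [5.5, 4.2], [5.8, 3.8], [6.1, 3.3], [6.3, 2.8], [6.5, 2.3], [6.7, 1.8], [6.8, 1.3], [6.9, 0.7], [6.9, 0.2], [6.9, -0.4], [6.9, -0.9]]
```

Request:
drive_tool --rows '[[[0,0.016,0.035],0,0.5],[[0,0.016,0.035],0,0.5],[[0,0.017,0.035],0,0.5],[[0.04,0,0],0,0.5],[[0.04,0,0],0,0.5],[[0.015,0,0],0,0.5],[[0,0,0],0,0.5],[[0,0,0],0,0.5]]'

```text
clock: 6.65
tcp_pos: [0.4859, -0.0086, 0.0215]
orientation: [1.211, 1.208, -1.211]
contact_force: [0.4, 1.0, 1.1]
grip_width: 0.0426
```

```bash
python3 - <<'E'
from h import *
plan(.4855,-.0072,.0145,90)
save("scene","sc3",(230,150,370,270),5)
E
```

```text
t 6.65 tcp [ 0.4859 -0.0086  0.0215] jaw -90.13 tilt [ 3.e-04 -1.e-04 -1.e+00] q6 1.4 F [0.4 1.  1.1] grip 0.0426
 turn rad -0.0023  then tool shift [ 0.007  -0.0004 -0.0014]
```

View pics/sc3.png

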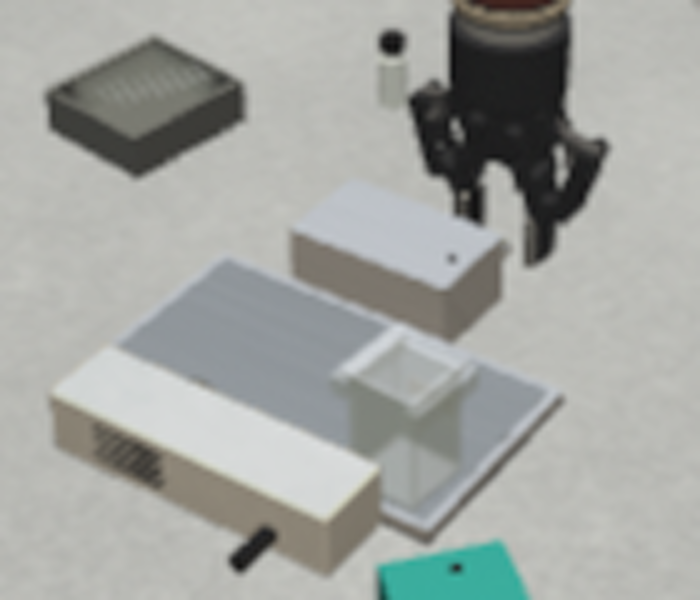

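The fingers straddle the near pin (tips at about (323,192) and (337,202)). I'll lower and close.

Request:
drive_tool --rows '[[[0.007,0,-0.0014],0,0.5],[[0,0,0],0,0.3],[[0,0,0],0,0.15],[[0,0,0],0,0.0],[[0,0,0],0,0],[[0,0,0],0,0],[[0,0,0],0,0]]' --squeeze 40

```text
clock: 7.4
tcp_pos: [0.4861, -0.006, 0.0147]
orientation: [1.209, 1.209, -1.209]
contact_force: [-1.2, 0.5, 4.3]
grip_width: 0.0055
```

Request:
drive_tool --rows '[[[-0.0034,0.0017,0],0,0],[[-0.0034,0.0012,0],0,0],[[-0.0034,0.001,0],0,0],[[0,0,0],0,0]]'

```text
clock: 7.8
tcp_pos: [0.4884, -0.0059, 0.0238]
orientation: [1.208, 1.212, -1.212]
contact_force: [-3.5, -1.7, -4.5]
grip_width: 0.0056
```

```bash
python3 - <<'E'
from h import *
plan(.4855,-.0072,.0145,90)
save("scene","sc4",(230,150,370,270),5)
E
```

```text
t 7.8 tcp [ 0.4884 -0.0059  0.0238] jaw -90.0 tilt [-3.3e-03  2.0e-04 -1.0e+00] q6 1.41 F [-3.5 -1.7 -4.5] grip 0.0056
 turn rad -0.0001  then tool shift [ 0.0093 -0.0029  0.0013]
```

View pics/sc4.png

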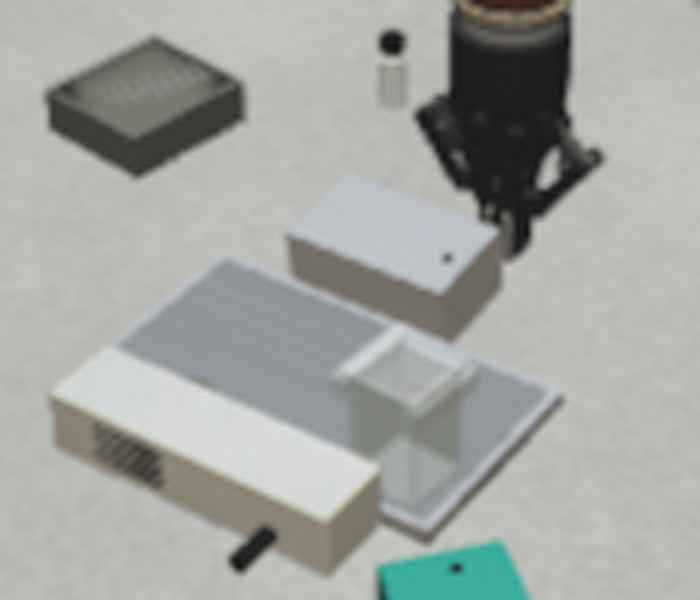

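Fz is about -4.5 N and the block's front edge has started to rise, so the pin is carried. I'll continue along the arc about the edge.

Request:
drive_tool --rows '[[[-0.0066,0.0022,0],0,0],[[-0.0063,0.0028,0],0,0],[[-0.0061,0.0033,0],0,0],[[-0.0058,0.0037,0],0,0],[[-0.0055,0.0041,0],0,0]]'

```text
clock: 8.35
tcp_pos: [0.5065, -0.006, 0.0556]
orientation: [1.21, 1.208, -1.209]
contact_force: [-2.0, -0.6, -4.2]
grip_width: 0.0056
```

```bash
python3 - <<'E'
from h import *
plan(.4855,-.0072,.0145,90)
save("scene","sc5",(230,150,370,270),5)
E
```

```text
t 8.35 tcp [ 0.5065 -0.006   0.0556] jaw -90.01 tilt [ 1.1e-03 -2.0e-04 -1.0e+00] q6 1.41 F [-2.  -0.6 -4.2] grip 0.0056
 turn rad -0.0002  then tool shift [ 0.0411 -0.0211  0.0012]
```

View pics/sc5.png

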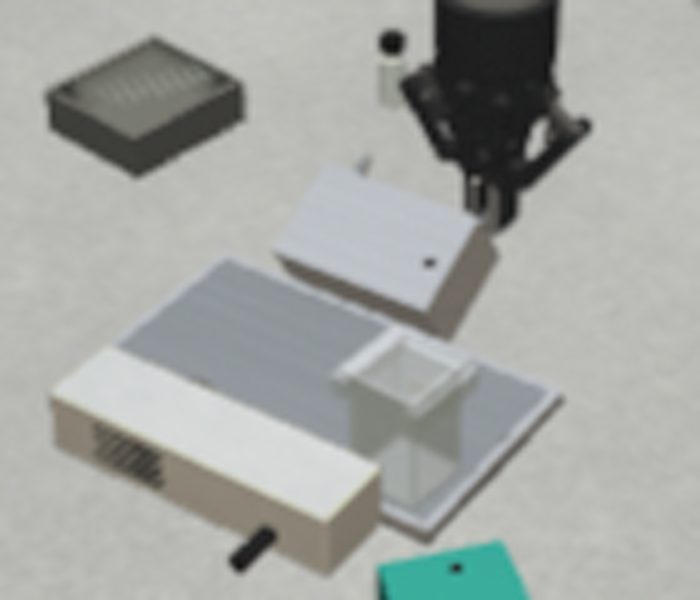

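The tipping works: the block is at about 29°, and its base still bears on the plate edge near (310,215).

Request:
drive_tool --rows '[[[-0.0052,0.0046,0],0,0],[[-0.0048,0.005,0],0,0],[[-0.0044,0.0053,0],0,0],[[-0.004,0.0057,0],0,0],[[-0.0035,0.006,0],0,0],[[-0.003,0.0062,0],0,0],[[-0.0025,0.0064,0],0,0]]'

```text
clock: 9.1
tcp_pos: [0.5457, -0.0061, 0.0826]
orientation: [1.209, 1.209, -1.209]
contact_force: [-3.0, -2.1, -3.0]
grip_width: 0.0055
```

```bash
python3 - <<'E'
from h import *
plan(.4855,-.0072,.0145,90)
save("scene","sc6",(230,150,370,270),5)
E
```

```text
t 9.1 tcp [ 0.5457 -0.0061  0.0826] jaw -90.01 tilt [ 2.e-04 -3.e-04 -1.e+00] q6 1.42 F [-3.  -2.1 -3. ] grip 0.0055
 turn rad -0.0002  then tool shift [ 0.0681 -0.0602  0.001 ]
```

View pics/sc6.png

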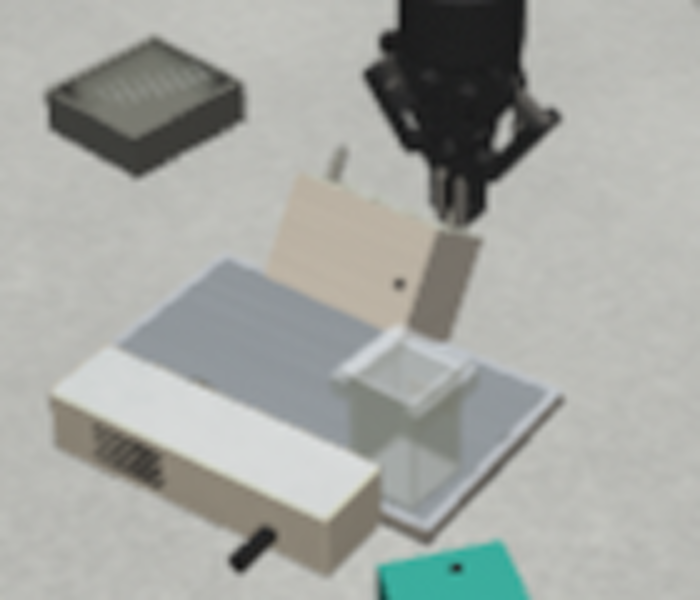

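Request:
drive_tool --rows '[[[-0.002,0.0066,0],0,0],[[-0.0015,0.0067,0],0,0],[[-0.001,0.0068,0],0,0],[[-0.0004,0.0069,0],0,0],[[0.0001,0.0069,0],0,0],[[0.0006,0.0069,0],0,0],[[0.0004,0.0035,0],0,0],[[0,0,0],0,0]]'

```text
clock: 9.95
tcp_pos: [0.5902, -0.006, 0.0862]
orientation: [1.21, 1.208, -1.208]
contact_force: [-1.6, -2.6, 2.1]
grip_width: 0.0059
```

```bash
python3 - <<'E'
from h import *
plan(.4855,-.0072,.0145,90)
save("scene","sc7",(230,150,370,270),5)
E
```

```text
t 9.95 tcp [ 0.5902 -0.006   0.0862] jaw -90.01 tilt [ 1.3e-03  1.0e-04 -1.0e+00] q6 1.43 F [-1.6 -2.6  2.1] grip 0.0059
 turn rad -0.0001  then tool shift [ 0.0716 -0.1048  0.0012]
```

View pics/sc7.png

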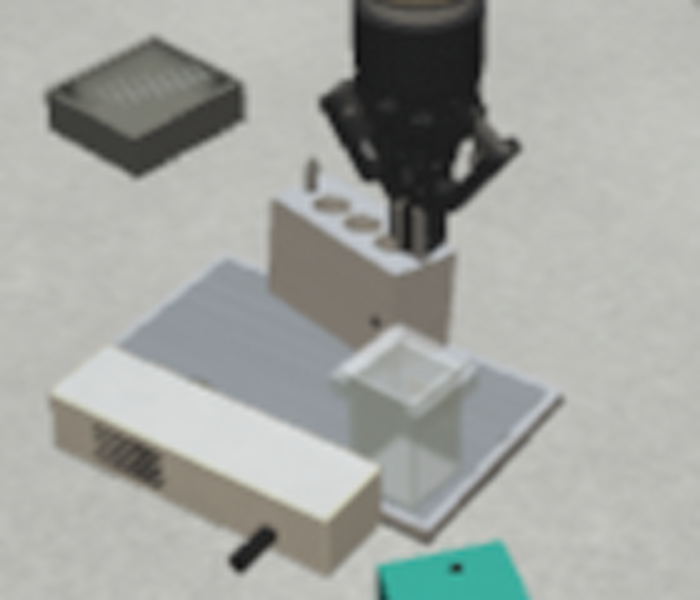

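The block stands on the plate. I'll slide it on while still holding the pin.

Request:
drive_tool --rows '[[[0,0.004,0],0,0],[[0,0.004,0],0,0],[[0,0.004,0],0,0],[[0,0.004,0],0,0],[[0,0.004,0],0,0],[[0,0.003,0],0,0],[[0,0,0],0,0],[[0,0,0],0,0.15],[[0,0,0],0,0.3],[[0,0,0],0,0.3]]'

```text
clock: 11.0
tcp_pos: [0.6134, -0.006, 0.0871]
orientation: [1.211, 1.207, -1.207]
contact_force: [0.8, -0.2, 0.2]
grip_width: 0.0255
```

Request:
drive_tool --rows '[[[-0.04,0,0],0,0.3],[[-0.04,0,-0.02],0,0.5],[[0,-0.01,-0.045],0,1],[[0,-0.02,-0.045],0,1],[[0,-0.02,-0.045],0,1],[[0,0,0],0,1]]'

```text
clock: 11.6
tcp_pos: [0.5606, 0.1536, 0.1667]
orientation: [1.207, 1.213, -1.203]
contact_force: [-0.4, -0.8, -1.0]
grip_width: 0.0852
```

```bash
python3 - <<'E'
from h import *
plan(.4855,-.0072,.0145,90)
d=save("top","top8",(265,120,385,240),5); save("scene","sc8",(230,150,370,270),5)
C=cloud("top",d);X=C.reshape(-1,3);v,u=np.mgrid[:400,:640];u=u.ravel();v=v.ravel()
s=(u>285)&(u<375)&(v>150)&(v<240)&(X[:,2]>.073)&(X[:,2]<.086)&(X[:,1]<.02)
print(s.sum(),cv2.minAreaRect((X[s,:2]*1000).astype(np.float32)),np.median(X[s],0))
E
```

```text
t 11.6 tcp [0.5606 0.1536 0.1667] jaw -89.66 tilt [ 0.001   0.0021 -1.    ] q6 1.7 F [-0.4 -0.8 -1. ] grip 0.0852
 turn rad 0.0059  then tool shift [ 0.1517 -0.0752  0.1611]
505 ((595.4661254882812, -51.68603515625), (117.58766174316406, 51.40300369262695), 67.80492401123047) [ 0.59537484 -0.05188607  0.07799039]
```

View pics/top8.png

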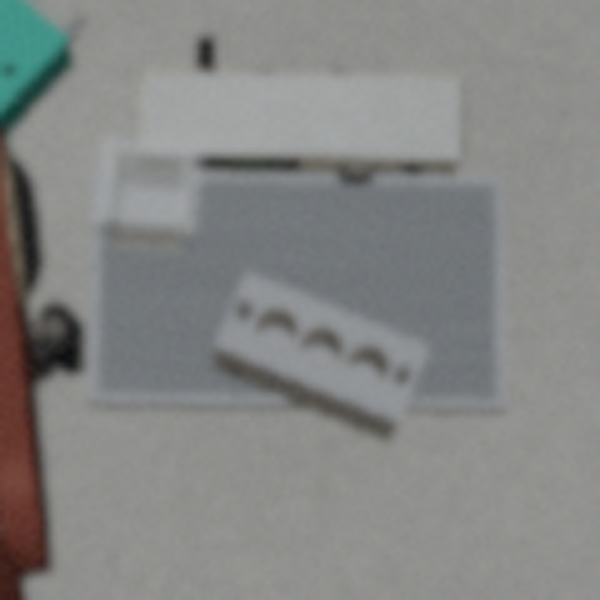

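View pics/sc8.png

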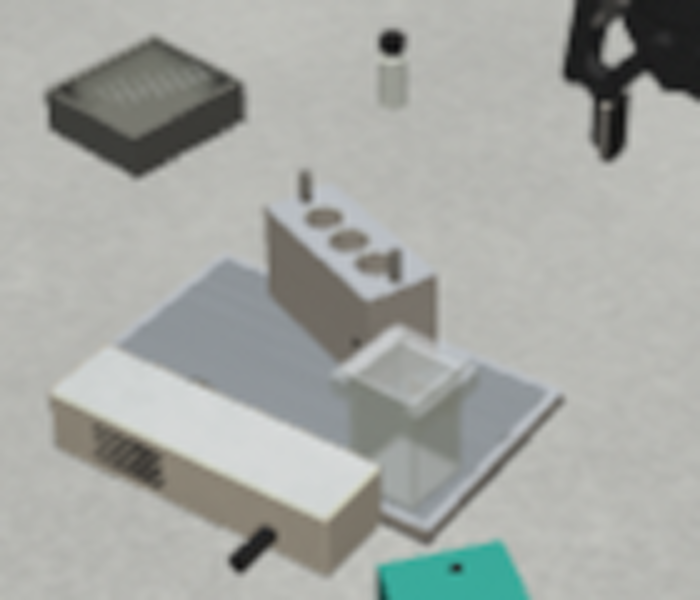

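The pin grip gave no yaw hold: the block is upright but turned about 22°, with its front-right corner overhanging (top ≈(343,206)). I'll grip it across its 50 mm depth, lift it a little, turn it square and set it farther in.

```bash
python3 - <<'E'
from h import *
plan(.5955,-.052,.150,-22.2)
print(onplane("top",313.9,182,.104),onplane("top",345.8,194.7,.104))
E
```

```text
t 11.7 tcp [0.5624 0.15   0.1666] jaw -89.87 tilt [ 1.8e-03 -1.0e-04 -1.0e+00] q6 1.7 F [ 0.1 -0.4 -0.3] grip 0.0854
 turn rad -1.1811  then tool shift [ 0.0167 -0.1745  0.1069]
[ 0.60982507 -0.00675374  0.104     ] [ 0.5736735  -0.09946448  0.104     ]
```

Request:
drive_tool --rows '[[[0,0,0],-0.1476,1],[[0,0,0],-0.1476,1],[[0,0,0],-0.1476,1],[[0,0,0],-0.1476,1],[[0,0,0],-0.1476,1],[[0,0,0],-0.1476,1],[[0,0,0],-0.1476,1],[[0,0,0],-0.1476,1],[[0,-0.035,0.0213],0,1],[[0,-0.035,0.0213],0,1]]'

```text
clock: 12.7
tcp_pos: [0.5759, 0.0662, 0.1663]
orientation: [0.306, 1.548, -0.306]
contact_force: [0.1, -0.9, -0.3]
grip_width: 0.0856
```

Request:
drive_tool --rows '[[[0,-0.035,0.0213],0,1],[[0,-0.035,0.0213],0,1],[[0,-0.0345,0.0213],0,1],[[0,0,0],0,1],[[0,0,0],0,1]]'

```text
clock: 13.2
tcp_pos: [0.5947, -0.055, 0.166]
orientation: [0.309, 1.548, -0.309]
contact_force: [-0.5, 0.5, -0.0]
grip_width: 0.0855
```

```bash
python3 - <<'E'
from h import *
plan(.5945,-.052,.045,-22.2)
E
```

```text
t 13.2 tcp [ 0.5947 -0.055   0.166 ] jaw -22.57 tilt [ 4.e-04  3.e-04 -1.e+00] q6 0.18 F [-0.5  0.5 -0. ] grip 0.0855
 turn rad -0.0065  then tool shift [ 0.121   0.0026 -0.0014]
```

Request:
drive_tool --rows '[[[0.04,0.0026,-0.001],0,1],[[0.04,0,0],0,1],[[0.025,0,0],0,1],[[0.013,0,0],0,1],[[0,0,0],0,0.7],[[0,0,0],0,0.6],[[0,0,0],0,0.4],[[0,0,0],0,0.4],[[0,0,0],0,0.4]]' --squeeze 50

```text
clock: 14.1
tcp_pos: [0.5968, -0.0505, 0.0506]
orientation: [0.306, 1.543, -0.306]
contact_force: [2.8, 0.7, 4.8]
grip_width: 0.0488
```

```bash
python3 - <<'E'
from h import *
plan(.5945,-.052,.045,-22.2)
save("scene","sc9",(230,120,370,240),5)
E
```

```text
t 14.1 tcp [ 0.5968 -0.0505  0.0506] jaw -22.36 tilt [ 5.5e-03 -9.0e-04 -1.0e+00] q6 0.18 F [2.8 0.7 4.8] grip 0.0488
 turn rad -0.0028  then tool shift [ 0.0055 -0.0023 -0.0016]
```

View pics/sc9.png

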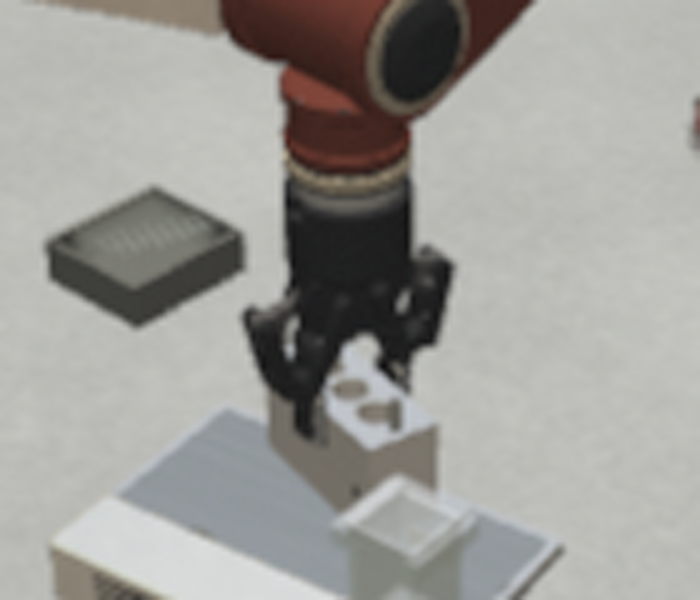

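Request:
drive_tool --rows '[[[-0.006,0,0],0,0.4],[[0,0,0],-0.13,0.4],[[0,0,0],-0.13,0.4],[[0,0,0],-0.13,0.4],[[0,-0.002,0.009],0,0.4],[[0,-0.002,0.009],0,0.4],[[0,0,0],0,0.4]]'

```text
clock: 14.85
tcp_pos: [0.6134, -0.0545, 0.0535]
orientation: [0.002, 1.571, -0.002]
contact_force: [-0.1, 0.1, -7.4]
grip_width: 0.0489
```

```bash
python3 - <<'E'
from h import *
plan(.615,-.055,.0506,0)
save("scene","sc10",(230,120,370,240),5)
E
```

```text
t 14.85 tcp [ 0.6134 -0.0545  0.0535] jaw -0.13 tilt [ 0.e+00 -1.e-04 -1.e+00] q6 -0.21 F [-0.1  0.1 -7.4] grip 0.0489
 turn rad -0.0022  then tool shift [ 0.0029 -0.0005  0.0016]
```

View pics/sc10.png

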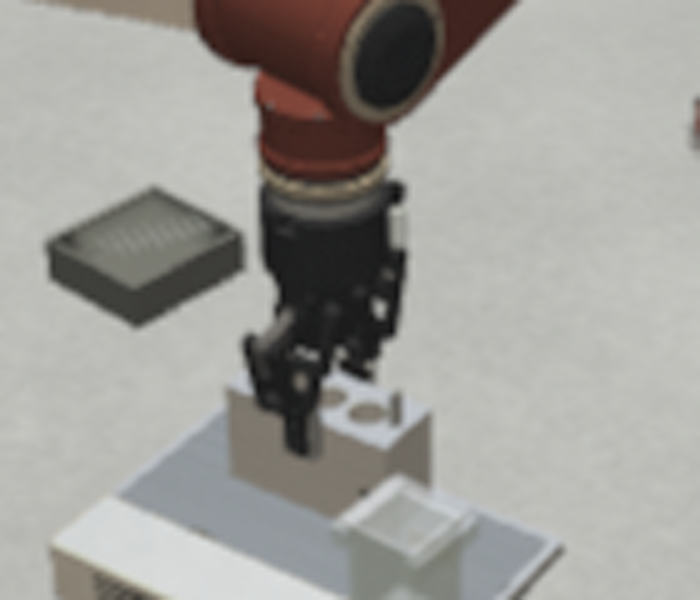

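The block is lifted (Fz -7.4 N) and now square to the plate. I'll set it down and let go.

Request:
drive_tool --rows '[[[0.002,0,0],0,0.4],[[0.0015,0,0],0,0.4],[[0,0,0],0,0.4]]'

```text
clock: 15.2
tcp_pos: [0.6123, -0.054, 0.0505]
orientation: [0.0, 1.571, -0.0]
contact_force: [-0.5, 1.2, -3.7]
grip_width: 0.0491
```

Request:
drive_tool --rows '[[[0,0,0],0,0.7],[[0,0,0],0,1],[[0,0,0],0,1],[[-0.03,0,0],0,1],[[-0.04,0,0],0,1],[[-0.04,0.01,0],0,1],[[-0.02,0.045,-0.015],0,1],[[0,0.045,-0.02],-0.12,1],[[0,0.045,-0.02],0,1],[[0,0.045,-0.02],0,1]]'

```text
clock: 16.2
tcp_pos: [0.5271, 0.1306, 0.1811]
orientation: [-0.093, 1.566, 0.094]
contact_force: [0.8, 1.4, -0.1]
grip_width: 0.0852
```

```bash
python3 - <<'E'
from h import *
plan(.4725,.323,.19,7)
d=save("top","top11",(265,120,385,240),5); save("scene","sc11",(230,150,370,270),5)
C=cloud("top",d);X=C.reshape(-1,3);v,u=np.mgrid[:400,:640];u=u.ravel();v=v.ravel()
s=(u>285)&(u<375)&(v>150)&(v<240)&(X[:,2]>.073)&(X[:,2]<.086)&(X[:,1]<.02)
print(s.sum(),cv2.minAreaRect((X[s,:2]*1000).astype(np.float32)),np.median(X[s],0))
E
```

```text
t 16.2 tcp [0.5271 0.1306 0.1811] jaw 6.83 tilt [ 2.6e-03  5.0e-04 -1.0e+00] q6 -0.01 F [ 0.8  1.4 -0.1] grip 0.0852
 turn rad -0.003  then tool shift [-0.0089  0.1976 -0.0307]
491 ((610.8009033203125, -55.193729400634766), (49.9959602355957, 113.29476928710938), 0.5719596147537231) [ 0.60847905 -0.05507406  0.07781655]
```

View pics/top11.png

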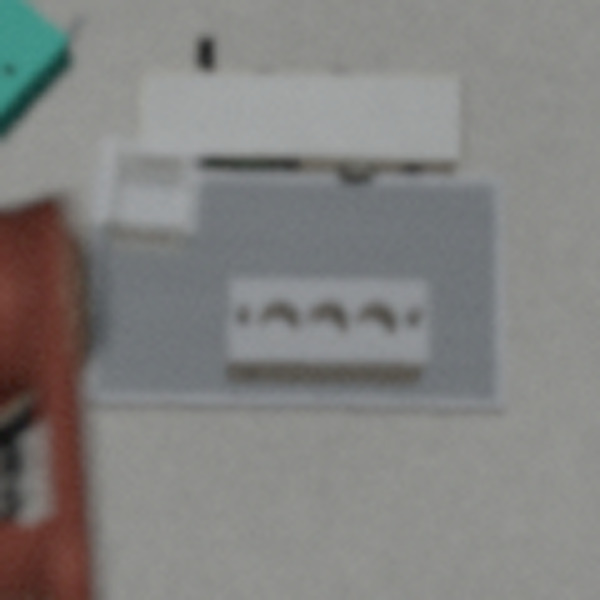

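View pics/sc11.png

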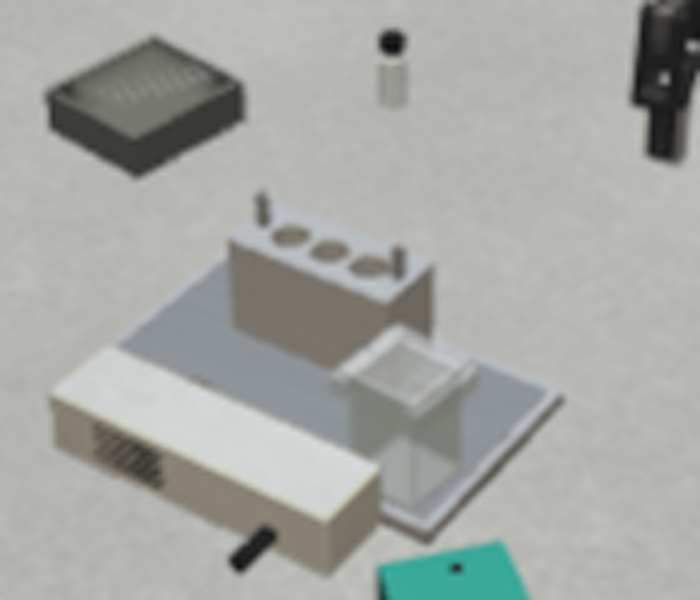

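The block stands square and fully on the plate (top ≈(330,184)), with its front side well behind the front edge. Now the cover.

```bash
python3 - <<'E'
from h import *
print(onplane("top",199.2,229.6,.072),onplane("top",182,231.4,.072),onplane("top",216,227.4,.072))
save("scene","sc12",(385,190,475,265),8)
E
```

```text
[0.46991502 0.32456313 0.072     ] [0.46395013 0.37399145 0.072     ] [0.47705019 0.27622064 0.072     ]
```

View pics/sc12.png

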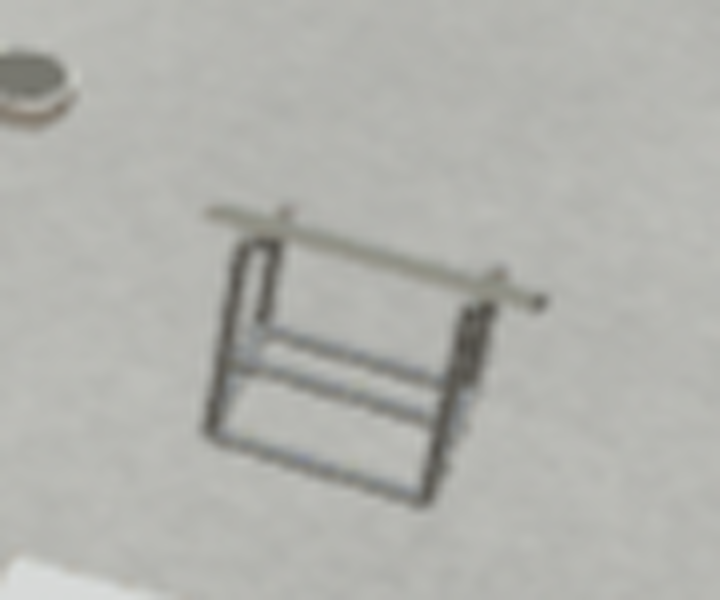

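Request:
drive_tool --rows '[[[0,0.04,-0.0065],0,1],[[0,0.04,-0.0065],0,1],[[0,0.04,-0.0065],0,1],[[0,0.04,-0.0065],0,1],[[0,0.038,-0.0065],0,1],[[0,0,0],0,1],[[0,0,0],0,1]]'

```text
clock: 17.05
tcp_pos: [0.4723, 0.3218, 0.1802]
orientation: [-0.095, 1.568, 0.094]
contact_force: [0.1, -0.4, 0.7]
grip_width: 0.0854
```

```bash
python3 - <<'E'
from h import *
plan(.4705,.3245,.042,7)
E
```

```text
t 17.05 tcp [0.4723 0.3218 0.1802] jaw 6.89 tilt [ 9.e-04 -4.e-04 -1.e+00] q6 0.35 F [ 0.1 -0.4  0.7] grip 0.0854
 turn rad -0.0019  then tool shift [ 0.1382  0.003  -0.0016]
```

Request:
drive_tool --rows '[[[0.04,0.003,-0.0016],0,1],[[0.04,0,0],0,1],[[0.03,0,0],0,1],[[0.02,0,0],0,1],[[0.008,0,0],0,1],[[0,0,0],0,1]]'

```text
clock: 17.65
tcp_pos: [0.4697, 0.3231, 0.0408]
orientation: [-0.093, 1.571, 0.092]
contact_force: [0.4, -0.0, 0.7]
grip_width: 0.0853
```

```bash
python3 - <<'E'
from h import *
plan(.4705,.3245,.042,7)
save("scene","sc13",(385,170,475,260),7)
E
```

```text
t 17.65 tcp [0.4697 0.3231 0.0408] jaw 6.75 tilt [-0.0019 -0.0013 -1.    ] q6 0.35 F [ 0.4 -0.   0.7] grip 0.0853
 turn rad -0.0043  then tool shift [-0.0012  0.0013  0.001 ]
```

View pics/sc13.png

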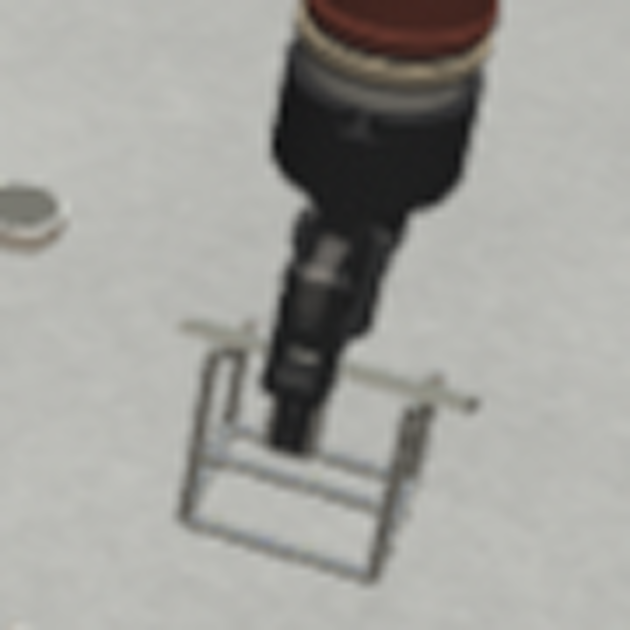

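The fingers straddle the cover between the wires (rear finger tip ≈(426,234)). I'll close gently and watch the width.

Request:
drive_tool --rows '[[[0,0.001,0],0,0.8],[[0,0,0],0,0.7],[[0,0,0],0,0.65],[[0,0,0],0,0.62],[[0,0,0],0,0.6],[[0,0,0],0,0.58],[[0,0,0],0,0.56]]' --squeeze 20

```text
clock: 18.4
tcp_pos: [0.4712, 0.3263, 0.0437]
orientation: [-0.093, 1.565, 0.095]
contact_force: [2.8, -0.4, 4.6]
grip_width: 0.0498
```

```bash
python3 - <<'E'
from h import *
plan(.4705,.3245,.042,7)
save("scene","sc14",(385,170,475,260),7)
E
```

```text
t 18.4 tcp [0.4712 0.3263 0.0437] jaw 6.87 tilt [ 0.0036  0.0013 -1.    ] q6 0.36 F [ 2.8 -0.4  4.6] grip 0.0498
 turn rad -0.0023  then tool shift [ 0.0017 -0.0017 -0.0009]
```

View pics/sc14.png

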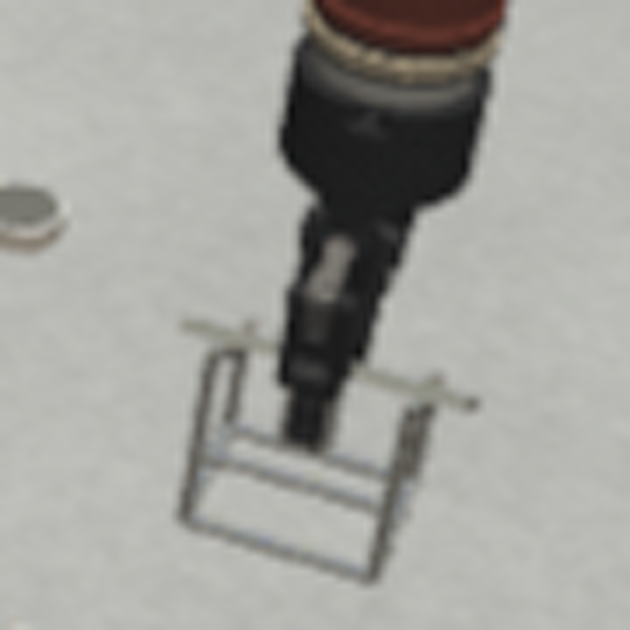

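Request:
drive_tool --rows '[[[0,0,0],0,0.5],[[0,0,0],0,0.4],[[0,0,0],0,0.4]]' --squeeze 25

```text
clock: 18.75
tcp_pos: [0.4711, 0.3263, 0.0437]
orientation: [-0.093, 1.565, 0.095]
contact_force: [3.1, -1.3, 5.2]
grip_width: 0.0496
```

Request:
drive_tool --rows '[[[-0.003,0,0],0,0.4],[[-0.003,0,0],0,0.4],[[-0.003,0,0],0,0.4],[[0,0,0],0,0.4]]'

```text
clock: 19.15
tcp_pos: [0.4686, 0.3255, 0.0504]
orientation: [-0.095, 1.57, 0.094]
contact_force: [-0.2, 0.0, -1.7]
grip_width: 0.0494
```

```bash
python3 - <<'E'
from h import *
plan(.4705,.3245,.042,7)
save("scene","sc15",(385,170,475,260),7)
E
```

```text
t 19.15 tcp [0.4686 0.3255 0.0504] jaw 6.87 tilt [-1.7e-03 -6.0e-04 -1.0e+00] q6 0.36 F [-0.2  0.  -1.7] grip 0.0494
 turn rad -0.0022  then tool shift [ 0.0084 -0.0012  0.0017]
```

View pics/sc15.png

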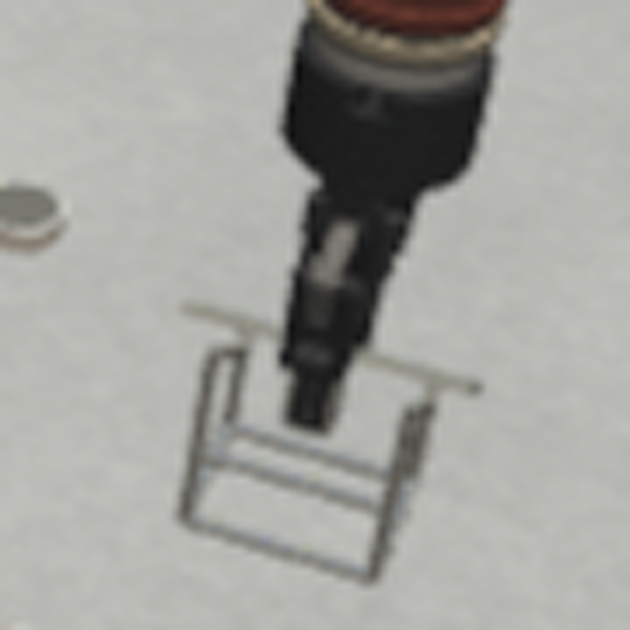

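The cover is lifted clear, still at its slope (F 1.7 N, width steady). I'll set it on free bench between the rack and the plate to let it lie flat, and then re-grip it level.

Request:
drive_tool --rows '[[[-0.01,0,0],0,0.4],[[-0.02,0,0],0,0.4],[[-0.03,0,0],0,0.4],[[-0.03,0,0],0,0.4],[[-0.01,-0.01,0],0,0.4],[[0,-0.03,0],0,0.4],[[0,-0.04,0],0,0.4],[[0,-0.04,0.0],0,0.4],[[0,-0.04,0],0,0.4],[[0,-0.02,0],0,0.4]]'

```text
clock: 20.2
tcp_pos: [0.4903, 0.1438, 0.1499]
orientation: [-0.093, 1.57, 0.091]
contact_force: [0.6, -0.3, -0.9]
grip_width: 0.0499
```

```bash
python3 - <<'E'
from h import *
plan(.47,.14,.042,7)
save("scene","sc16",(330,150,450,260),6)
d=save("top","top16",(190,170,340,290),5)
E
```

```text
t 20.2 tcp [0.4903 0.1438 0.1499] jaw 6.73 tilt [-0.0015 -0.0012 -1.    ] q6 0.02 F [ 0.6 -0.3 -0.9] grip 0.0499
 turn rad -0.0047  then tool shift [ 0.1079 -0.0012 -0.0205]
```

View pics/sc16.png

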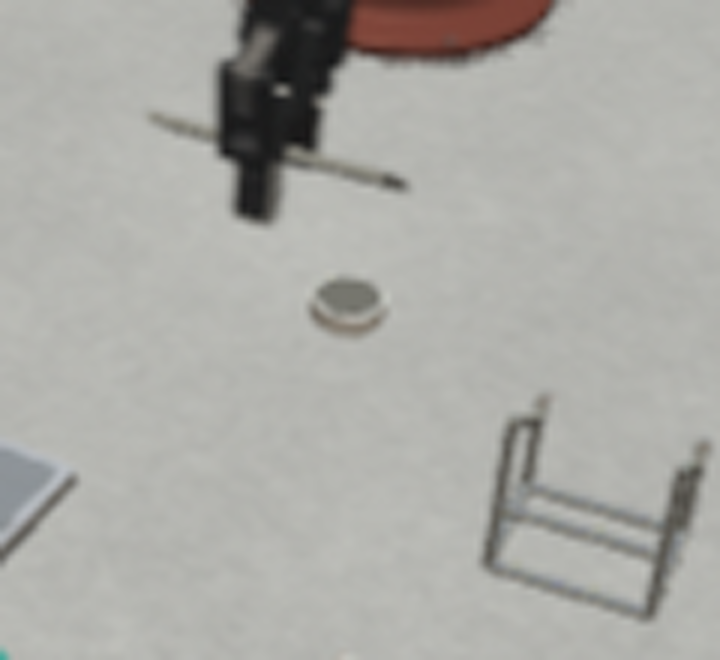

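View pics/top16.png

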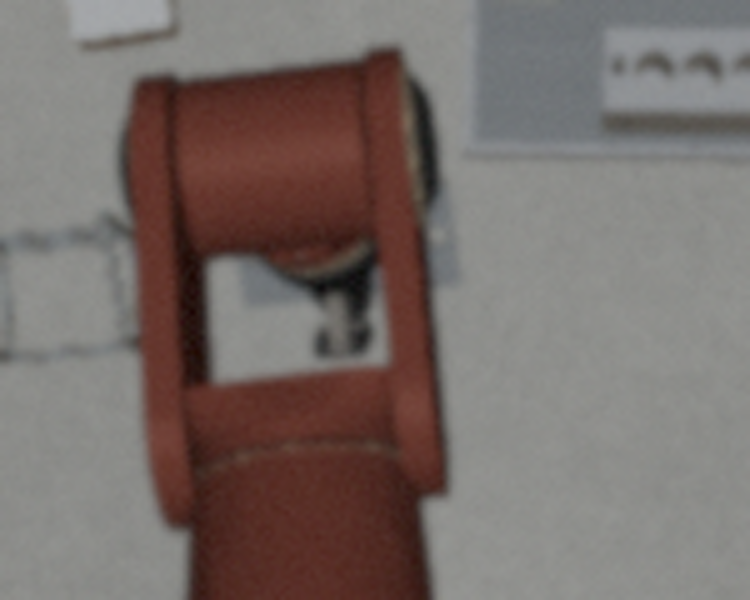

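Request:
drive_tool --rows '[[[0.04,0,0],0,0.4],[[0.04,0,0],0,0.4],[[0.03,0,0],0,0.4],[[0.015,0,0],0,0.4],[[0.008,0,0],0,0.4],[[0.004,0,0],0,0.4],[[0,0,0],0,0.4]]'

```text
clock: 21.0
tcp_pos: [0.4918, 0.1472, 0.0147]
orientation: [-0.094, 1.567, 0.094]
contact_force: [-0.6, 0.4, -1.8]
grip_width: 0.0496
```

Request:
drive_tool --rows '[[[0.002,0,0],0,0.4],[[0.002,0,0],0,0.4],[[0,0,0],0,0.4]]'

```text
clock: 21.3
tcp_pos: [0.4914, 0.147, 0.0103]
orientation: [-0.094, 1.568, 0.094]
contact_force: [0.4, -0.5, -1.8]
grip_width: 0.0496
```

```bash
python3 - <<'E'
from h import *
plan(.47,.14,.042,7)
save("scene","sc17",(330,150,450,260),6)
E
```

```text
t 21.3 tcp [0.4914 0.147  0.0103] jaw 6.86 tilt [ 9.e-04  1.e-04 -1.e+00] q6 0.03 F [ 0.4 -0.5 -1.8] grip 0.0496
 turn rad -0.0024  then tool shift [-0.0317 -0.0044 -0.022 ]
```

View pics/sc17.png

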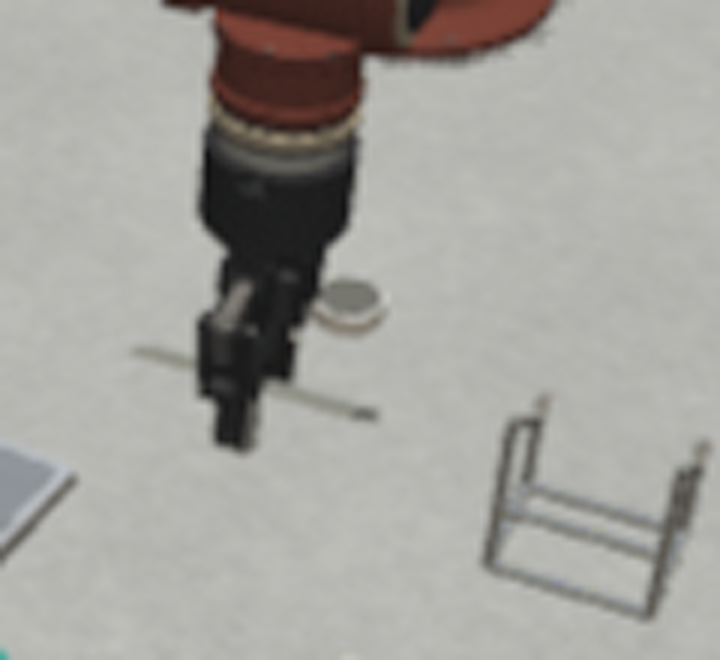

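Request:
drive_tool --rows '[[[0.002,0,0],0,0.4],[[0.002,0,0],0,0.4],[[0,0,0],0,0.4]]'

```text
clock: 21.65
tcp_pos: [0.4906, 0.1469, 0.0054]
orientation: [-0.094, 1.57, 0.094]
contact_force: [-0.8, -0.0, -1.7]
grip_width: 0.0499
```

Request:
drive_tool --rows '[[[0.002,0,0],0,0.4],[[0,0,0],0,0.4]]'

```text
clock: 21.85
tcp_pos: [0.4907, 0.1469, 0.0035]
orientation: [-0.094, 1.569, 0.094]
contact_force: [0.1, 0.0, -1.0]
grip_width: 0.0497
```

Request:
drive_tool --rows '[[[0.002,0,0],0,0.4],[[0,0,0],0,0.4]]'

```text
clock: 22.05
tcp_pos: [0.4908, 0.1469, 0.0015]
orientation: [-0.094, 1.569, 0.094]
contact_force: [0.2, -0.8, -2.2]
grip_width: 0.0499
```

Request:
drive_tool --rows '[[[0.002,0,0],0,0.4],[[0,0,0],0,0.4]]'

```text
clock: 22.25
tcp_pos: [0.4908, 0.1469, -0.0004]
orientation: [-0.094, 1.569, 0.094]
contact_force: [0.4, -0.3, -1.7]
grip_width: 0.05
```

Request:
drive_tool --rows '[[[0.0015,0,0],0,0.4],[[0,0,0],0,0.4]]'

```text
clock: 22.45
tcp_pos: [0.4908, 0.1469, -0.0019]
orientation: [-0.094, 1.569, 0.094]
contact_force: [-0.3, 0.5, -1.1]
grip_width: 0.0499
```

Request:
drive_tool --rows '[[[0.0015,0,0],0,0.4],[[0,0,0],0,0.4]]'

```text
clock: 22.65
tcp_pos: [0.4912, 0.147, -0.0028]
orientation: [-0.094, 1.568, 0.094]
contact_force: [-0.9, 0.3, 1.3]
grip_width: 0.0495
```

Request:
drive_tool --rows '[[[0,0,0],0,0.62],[[0,0,0],0,0.7],[[0,0,0],0,0.8],[[0,0,0],0,0.9],[[0,0,0],0,1],[[0,0,0],0,1]]'

```text
clock: 23.25
tcp_pos: [0.4909, 0.147, -0.0032]
orientation: [-0.094, 1.569, 0.094]
contact_force: [0.8, -0.5, 0.5]
grip_width: 0.0858
```

```bash
python3 - <<'E'
from h import *
plan(.47,.14,.042,7)
save("scene","sc18",(330,150,450,260),6)
E
```

```text
t 23.25 tcp [ 0.4909  0.147  -0.0032] jaw 6.86 tilt [-1.e-04  0.e+00 -1.e+00] q6 0.03 F [ 0.8 -0.5  0.5] grip 0.0858
 turn rad -0.0024  then tool shift [-0.0452 -0.0044 -0.0216]
```

View pics/sc18.png

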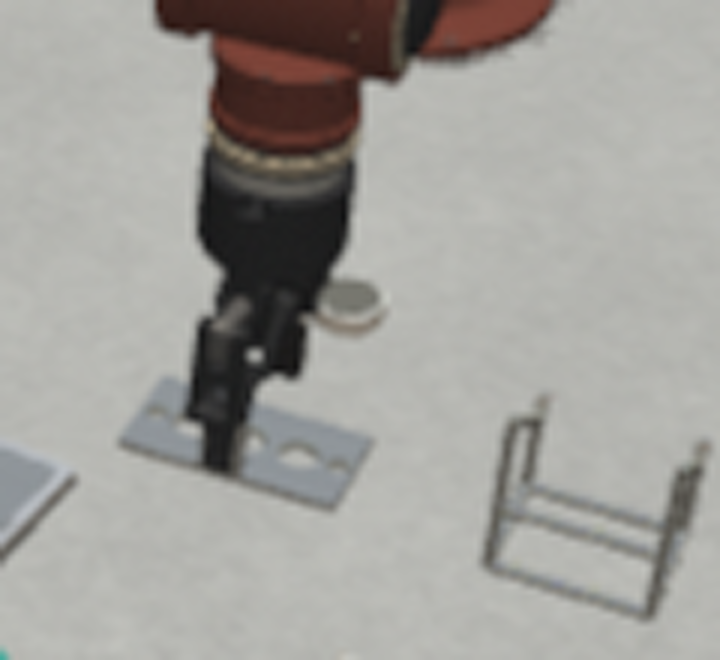

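The cover lies flat on the bench at around (371,224) in the scene view. I'll clear the arm for a precise top view of it.

Request:
drive_tool --rows '[[[-0.04,0,0],0,1],[[-0.04,0,0],0,1],[[-0.03,0.04,0],0,1],[[0,0.045,0],0,1],[[0,0.045,0],0,1],[[0,0.02,0],0,1],[[0,0,0],0,1]]'

```text
clock: 24.0
tcp_pos: [0.4724, 0.2981, 0.107]
orientation: [-0.097, 1.569, 0.097]
contact_force: [0.4, -0.5, -0.2]
grip_width: 0.0856
```

```bash
python3 - <<'E'
from h import *
p,d=snapshot("top"); cv2.imwrite("pics/full19.png",p[:,:,::-1])
cv2.imwrite("pics/top19.png",cv2.resize(p[150:270,225:375,::-1],None,fx=5,fy=5,interpolation=cv2.INTER_CUBIC))
ps,_=snapshot("scene"); cv2.imwrite("pics/fscene19.png",ps[:,:,::-1])
for r in place_of("cover","top"): print(r, onplane("top",*r["centre"],.0025))
for r in place_of("cover","scene"): print(r, onplane("scene",*r["centre"],.0025))
for i,r in enumerate(silhouettes("cover","top")): print(r["centre"],r["conf"],r["mask"].sum()); np.save(f"mc19_{i}.npy",r["mask"])
plan(.47,.14,.042,7)
E
```

```text
{'centre': [261.1, 222.4], 'conf': 0.69} [0.50291221 0.15281409 0.0025    ]
{'centre': [293.5, 162.7], 'conf': 0.5} [0.69471745 0.05690211 0.0025    ]
{'centre': [369.0, 221.7], 'conf': 0.67} [0.49437444 0.14057608 0.0025    ]
[261.6, 222.1] 0.69 664
[325.6, 167.6] 0.48 4009
t 24.25 tcp [0.4732 0.2948 0.1066] jaw 6.78 tilt [-3.e-04 -5.e-04 -1.e+00] q6 0.31 F [ 0.3  0.6 -0.8] grip 0.0853
 turn rad -0.0038  then tool shift [ 0.0647 -0.1532 -0.022 ]
```

View pics/top19.png

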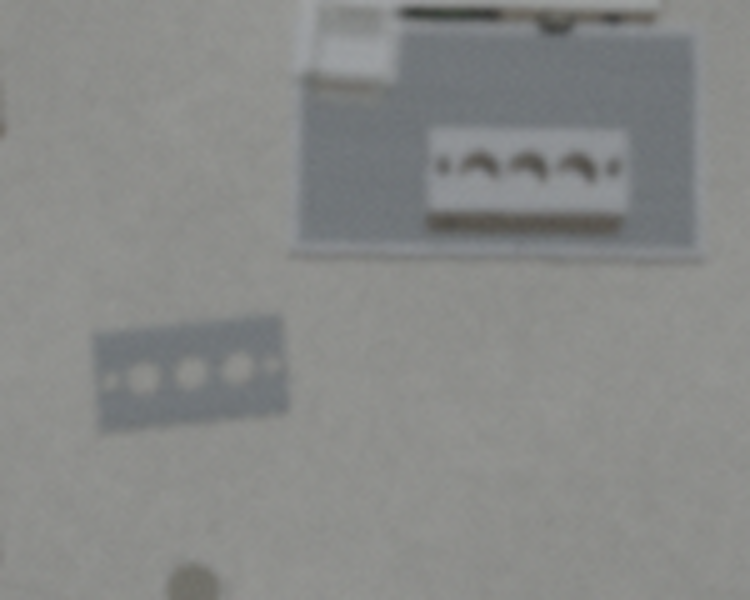

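```bash
cat > fit.py <<'E'
from h import *
from scipy.optimize import minimize
def warp(img,x,y,yaw,z,hx,hy,res=.001):
    ax=np.arange(-hx,hx+1e-9,res);ay=np.arange(-hy,hy+1e-9,res)
    A,B=np.meshgrid(ax,ay,indexing="ij");c,s=np.cos(yaw),np.sin(yaw)
    W=np.stack([x+c*A-s*B,y+s*A+c*B,np.full_like(A,z)],-1).reshape(-1,3)
    uv=proj("top",W).astype(np.float32).reshape(A.shape+(2,))
    return A,B,cv2.remap(img,uv[...,0],uv[...,1],cv2.INTER_CUBIC)
def fit(img,model,x0,z,hx,hy,sig=1.3):
    A,B,_=warp(img,*x0,z,hx,hy); M=cv2.GaussianBlur(model(A,B).astype(np.float32),(0,0),sig*3/1.0*1.0)
    def f(p):
        I=warp(img,p[0],p[1],p[2],z,hx,hy)[2]
        return 1-np.corrcoef(I.ravel(),M.ravel())[0,1]
    best=None
    for dx in(-.004,0,.004):
        for dy in(-.004,0,.004):
            r=minimize(f,[x0[0]+dx,x0[1]+dy,x0[2]],method="Nelder-Mead",options=dict(initial_simplex=np.array([[x0[0]+dx,x0[1]+dy,x0[2]]]*4)+np.array([[0,0,0],[.004,0,0],[0,.004,0],[0,0,.04]]),xatol=1e-5,fatol=1e-6))
            if best is None or r.fun<best.fun:best=r
    return best.x,1-best.fun
def cov(A,B):
    m=(abs(A)<.031)&(abs(B)<.059)
    for y,r in((0,.01),(.029,.01),(-.029,.01),(.05,.00525),(-.05,.00525)): m&=~((A**2+(B-y)**2)<r*r)
    return m
E
python3 - <<'E'
from fit import *
p=cv2.imread("pics/full19.png").astype(np.float32)
g=p[...,2]-p[...,0]*0   # red channel
for name,im in(("r",p[...,2]),("r-b",p[...,2]-p[...,0]),("gray",p.mean(2))):
    print(name,fit(im,cov,(.5,.147,.1),.005,.042,.07))
r=p[...,2]
# block ends: mean over rows of upper face, gradient along y at z=.08, x in .60-.605
A,B,I=warp(p.mean(2),.612,-.055,0,.08,.018,.08,.0005)
pr=cv2.GaussianBlur(I.mean(0).reshape(1,-1),(0,0),2)[0]; gr=np.gradient(pr);y=B[0]-.055
k=y<-.055
def pk(sel):
    i=np.where(sel)[0];j=i[np.argmax(abs(gr[i]))];w=slice(j-6,j+7);a=abs(gr[w]);return (a*y[w]).sum()/a.sum(),gr[j]
print(pk((y<-.1)&(y>-.125)),pk((y>-.01)&(y<.02)))
A,B,I=warp(p.mean(2),.612,-.055,0,.08,.04,.045,.0005)
pr=I.mean(1);gr=np.gradient(cv2.GaussianBlur(pr.reshape(1,-1),(0,0),2)[0]);x=A[:,0]+.612
i=np.argsort(-abs(gr))[:12];print(np.round(x[i],4),np.round(gr[i],2))
E
```

```text
r (array([ 0.57405202,  0.22225804, -1.17517574]), np.float64(0.30246085844726744))
r-b (array([0.47465449, 0.16335171, 0.14910657]), np.float64(0.19792087930320268))Traceback (most recent call last):
  File "<stdin>", line 5, in <module>
  File "fit.py", line 17, in fit
    r=minimize(f,[x0[0]+dx,x0[1]+dy,x0[2]],method="Nelder-Mead",options=dict(initial_simplex=np.array([[x0[0]+dx,x0[1]+dy,x0[2]]]*4)+np.array([[0,0,0],[.004,0,0],[0,.004,0],[0,0,.04]]),xatol=1e-5,fatol=1e-6))
    res = _minimize_neldermead(fun, x0, args, callback, bounds=bounds,
                               **options)
    fxr = func(xr)
    fx = function(np.copy(x), *(wrapper_args + args))
  File "fit.py", line 12, in f
    I=warp(img,p[0],p[1],p[2],z,hx,hy)[2]
      ~~~~^^^^^^^^^^^^^^^^^^^^^^^^^^^^
  File "fit.py", line 7, in warp
    uv=proj("top",W).astype(np.float32).reshape(A.shape+(2,))
       ~~~~^^^^^^^^^
  File "h.py", line 11, in proj
    c=camera_params(n);q=np.atleast_2d(X)@c["R"].T+c["t"];q=q@c["intrinsics"].T
ValueError: time passes only in moves, steps and waits
```

```bash
python3 - <<'E'
from plant import camera_params
import pickle
pickle.dump({n:camera_params(n) for n in("top","scene")},open("cp.pkl","wb"))
E
sed -i '3a import pickle\n_cp=pickle.load(open("cp.pkl","rb"))\ndef camera_params(n): return _cp[n]' h.py
cat > m19.py <<'E'
from fit import *
p=cv2.imread("pics/full19.png").astype(np.float32)
for name,im in(("r",-p[...,2]),("gray",-p.mean(2))):
    print(name,fit(im,cov,(.5,.147,.1),.004,.042,.07))
A,B,I=warp(p.mean(2),.612,-.055,0,.08,.018,.08,.0005)
pr=cv2.GaussianBlur(I.mean(0).reshape(1,-1),(0,0),2)[0]; gr=np.gradient(pr);y=B[0]-.055
def pk(sel):
    i=np.where(sel)[0];j=i[np.argmax(abs(gr[i]))];w=slice(j-6,j+7);a=abs(gr[w]);return (a*y[w]).sum()/a.sum(),gr[j]
print(pk((y<-.1)&(y>-.125)),pk((y>-.01)&(y<.02)))
A,B,I=warp(p.mean(2),.612,-.055,0,.08,.04,.045,.0005)
pr=I.mean(1);gr=np.gradient(cv2.GaussianBlur(pr.reshape(1,-1),(0,0),2)[0]);x=A[:,0]+.612
i=np.argsort(-abs(gr))[:12];print(np.round(x[i],4),np.round(gr[i],2))
def blk(A,B): return ((abs(A)<.025)&(abs(B)<.059)).astype(float)
print(fit(p.mean(2),blk,(.612,-.055,0),.08,.027,.075))
E
python3 m19.py
```

```text
r (array([0.49738846, 0.14747391, 0.12377231]), np.float64(0.9891199586084694))
gray (array([0.49724877, 0.14741756, 0.12319743]), np.float64(0.9863900648377205))
(np.float64(-0.11593837507447377), np.float32(1.4573593)) (np.float64(0.00413324007517208), np.float32(-1.648262))
[0.5855 0.586  0.585  0.5865 0.5845 0.587  0.584  0.5875 0.5835 0.588
 0.583  0.5885] [3.84 3.83 3.73 3.7  3.55 3.48 3.35 3.24 3.12 2.99 2.85 2.73]
(array([ 0.61404551, -0.05518538,  0.00379953]), np.float64(0.45359121036229944))
```

Model fit of the cover: (0.4973, 0.1475), yaw 7.1°, correlation 0.99. The block top is centred at about (0.611, -0.0556). Now I'll grip the flat cover.

```bash
python3 - <<'E'
from h import *
plan(.4965,.1475,.03,7.07)
E
```

```text
t 24.25 tcp [0.4732 0.2948 0.1066] jaw 6.78 tilt [-3.e-04 -5.e-04 -1.e+00] q6 0.31 F [ 0.3  0.6 -0.8] grip 0.0853
 turn rad -0.005  then tool shift [ 0.0767 -0.149   0.005 ]
```

Request:
drive_tool --rows '[[[0,-0.037,0.0012],-0.005,1],[[0,-0.037,0.0012],0,1],[[0,-0.037,0.0013],0,1],[[0,-0.038,0.0013],0,1],[[0.04,0,0],0,1],[[0.035,0,0],0,1],[[0,0,0],0,1],[[0,0,0],0,1]]'

```text
clock: 25.05
tcp_pos: [0.496, 0.1479, 0.0317]
orientation: [-0.097, 1.57, 0.097]
contact_force: [-0.3, -0.0, 1.0]
grip_width: 0.0854
```

```bash
python3 - <<'E'
from h import *
plan(.4965,.1475,-.0035,7.07)
E
```

```text
t 25.05 tcp [0.496  0.1479 0.0317] jaw 7.09 tilt [-1.5e-03 -3.0e-04 -1.0e+00] q6 0.02 F [-0.3 -0.   1. ] grip 0.0854
 turn rad 0.0003  then tool shift [ 0.0352 -0.0005  0.0005]
```

Request:
drive_tool --rows '[[[0.025,-0.0005,0.0005],0,1],[[0.01,0,0],0,1],[[0,0,0],0,0.9],[[0,0,0],0,0.8],[[0,0,0],0,0.74],[[0,0,0],0,0.7],[[0,0,0],0,0.65],[[0,0,0],0,0.6],[[0,0,0],0,0.6]]' --squeeze 30

```text
clock: 25.95
tcp_pos: [0.4984, 0.1485, -0.001]
orientation: [-0.098, 1.566, 0.098]
contact_force: [-2.1, -1.2, 6.9]
grip_width: 0.0593
```

```bash
python3 - <<'E'
from h import *
plan(.4965,.1475,-.0035,7.07)
save("scene","sc20",(330,150,450,260),6)
E
```

```text
t 25.95 tcp [ 0.4984  0.1485 -0.001 ] jaw 7.16 tilt [ 2.5e-03  4.0e-04 -1.0e+00] q6 0.02 F [-2.1 -1.2  6.9] grip 0.0593
 turn rad 0.0016  then tool shift [ 0.0025 -0.0008 -0.002 ]
```

View pics/sc20.png

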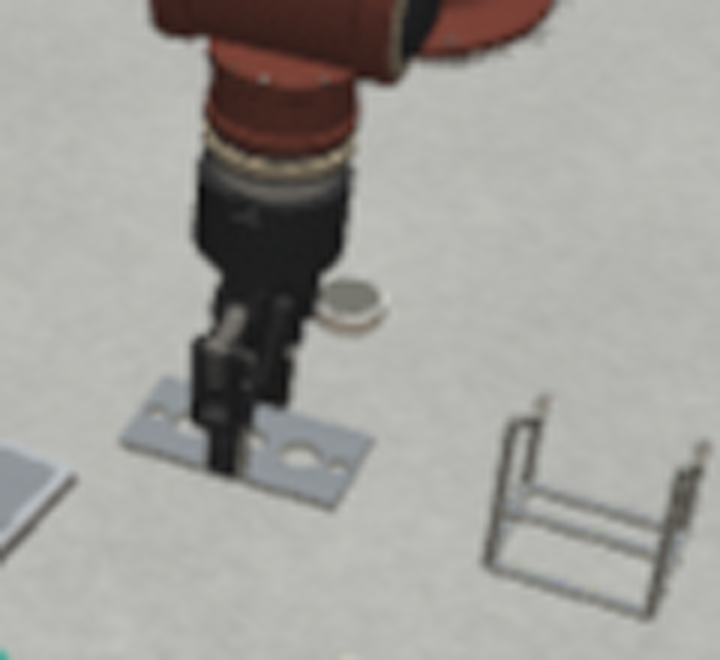

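Request:
drive_tool --rows '[[[-0.005,0,0],0,0.5],[[-0.01,0,0],0,0.5],[[-0.03,0,0],0,0.5],[[-0.04,0,0],0,0.5],[[-0.04,0,0],0,0.5],[[0,0,0],0,0.5]]'

```text
clock: 26.6
tcp_pos: [0.5015, 0.1489, 0.1298]
orientation: [-0.097, 1.555, 0.099]
contact_force: [0.1, -0.3, -0.7]
grip_width: 0.0585
```

```bash
python3 - <<'E'
from h import *
plan(.6115,-.055,.13,0)
save("scene","sc21",(300,110,420,210),6)
E
```

```text
t 26.6 tcp [0.5015 0.1489 0.1298] jaw 7.16 tilt [ 0.0134  0.002  -0.9999] q6 0.02 F [ 0.1 -0.3 -0.7] grip 0.0585
 turn rad 0.1249  then tool shift [ 0.0009 -0.2039  0.11  ]
```

View pics/sc21.png

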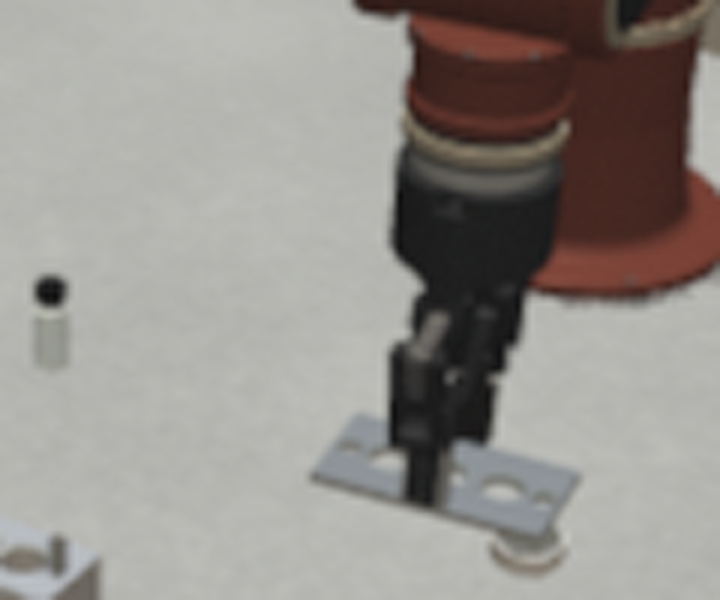

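The cover is held level at the fingertips (≈(374,190) in the scene view). I'll carry it over the block.

Request:
drive_tool --rows '[[[0,0,0],0.125,0.5],[[0,-0.034,0.0183],0,0.5],[[0,-0.034,0.0183],0,0.5],[[0,-0.034,0.0183],0,0.5],[[0,-0.034,0.0183],0,0.5],[[0,-0.034,0.0183],0,0.5],[[0,-0.034,0.0183],0,0.5],[[0,0,0],0,0.5],[[0,0,0],0,0.5]]'

```text
clock: 27.55
tcp_pos: [0.6057, -0.0562, 0.1201]
orientation: [0.002, 1.574, -0.001]
contact_force: [0.1, 0.7, -1.4]
grip_width: 0.0592
```

```bash
python3 - <<'E'
from h import *
plan(.6115,-.055,.13,0)
save("scene","sc22",(250,130,350,230),6)
save("top","top22",(280,150,380,240),6)
E
```

```text
t 27.55 tcp [ 0.6057 -0.0562  0.1201] jaw -0.1 tilt [-0.0033  0.0011 -1.    ] q6 -0.21 F [ 0.1  0.7 -1.4] grip 0.0592
 turn rad -0.0018  then tool shift [-0.01    0.0012  0.0058]
```

View pics/sc22.png

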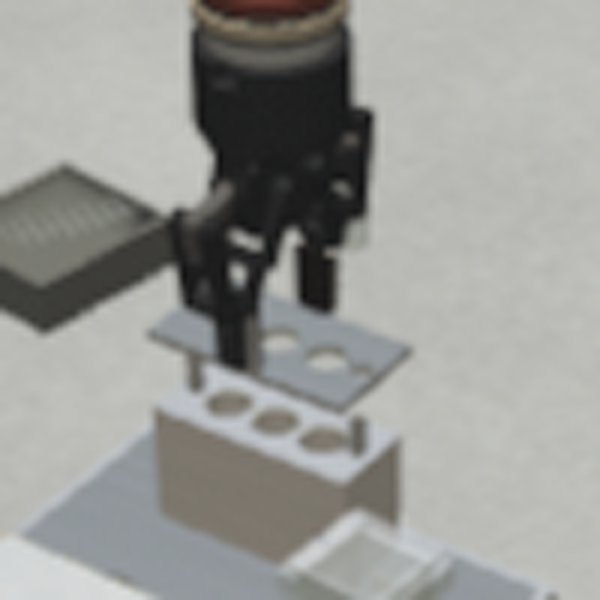

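View pics/top22.png

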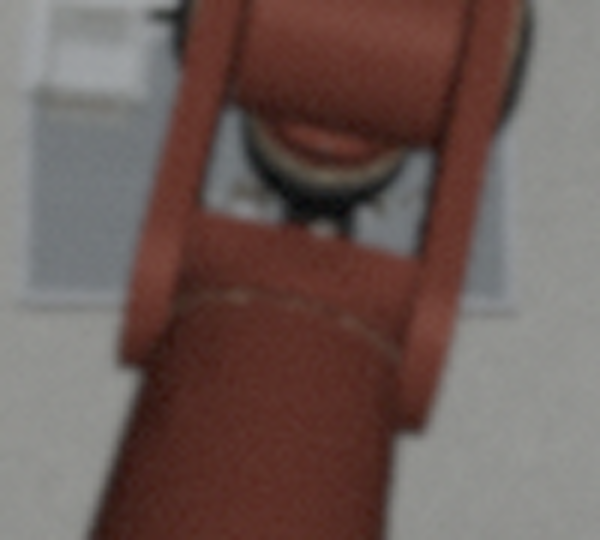

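Request:
drive_tool --rows '[[[0,0.0016,0.0063],0,0.5],[[0,0,0],0,0.5],[[0,0,0],0,0.5]]'

```text
clock: 27.95
tcp_pos: [0.613, -0.0534, 0.1219]
orientation: [-0.001, 1.571, 0.001]
contact_force: [0.1, 0.2, -1.6]
grip_width: 0.0586
```

```bash
python3 - <<'E'
from h import *
plan(.612,-.0546,.12,0)
p,d=snapshot("scene"); p=np.ascontiguousarray(p[:,:,::-1]); cv2.imwrite("pics/fs23.png",p)
s=observe();t=s["tcp_pos"]
S=8;x0,y0=258,160
im=cv2.resize(p[160:230,258:345],None,fx=S,fy=S,interpolation=cv2.INTER_CUBIC)
def dr(P,col):
    q=((proj("scene",P)-[x0,y0]+.5)*S-.5).round().astype(np.int32); cv2.polylines(im,[q],True,col,1)
a=np.linspace(0,2*np.pi,40)
def circ(cx,cy,r,z): return np.c_[cx+r*np.cos(a),cy+r*np.sin(a),np.full(40,z)]
cx,cy,cz=t[0],t[1]-.001,t[2]+.0065
def rect(cx,cy,hx,hy,z): return np.array([[cx-hx,cy-hy,z],[cx+hx,cy-hy,z],[cx+hx,cy+hy,z],[cx-hx,cy+hy,z]])
dr(rect(cx,cy,.031,.059,cz),(0,0,255))
for y,r in((0,.01),(.029,.01),(-.029,.01),(.05,.00525),(-.05,.00525)): dr(circ(cx,cy+y,r,cz),(0,0,255))
bx,by=.612,-.0556
dr(rect(bx,by,.025,.059,.08),(0,255,0))
for y in(.029,0,-.029): dr(circ(bx,by+y,.012,.08),(0,255,0))
for y in(.05,-.05): dr(circ(bx,by+y,.004,.08),(0,255,0)); dr(circ(bx,by+y,.003,.104),(0,255,0))
cv2.imwrite("pics/ov23.png",im)
E
```

```text
t 27.95 tcp [ 0.613  -0.0534  0.1219] jaw 0.06 tilt [ 1.e-04 -0.e+00 -1.e+00] q6 -0.21 F [ 0.1  0.2 -1.6] grip 0.0586
 turn rad 0.0011  then tool shift [ 0.0019 -0.0012 -0.001 ]
```

View pics/ov23.png

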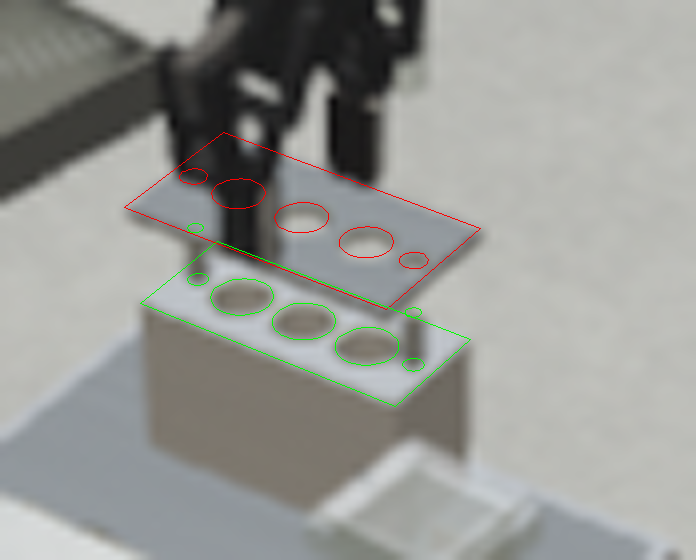

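Overlay check in the scene view: the predicted cover (red) and block (green) outlines agree with the picture to about 1 mm, holes over pins. I'll make a small correction and then lower in steps.

Request:
drive_tool --rows '[[[0.006,-0.001,-0.001],0,0.5],[[0.006,0,0],0,0.5],[[0.005,0,0],0,0.5],[[0.004,0,0],0,0.5],[[0,0,0],0,0.5]]'

```text
clock: 28.5
tcp_pos: [0.6113, -0.0551, 0.0996]
orientation: [0.001, 1.573, 0.0]
contact_force: [-1.0, -0.7, -1.6]
grip_width: 0.0586
```

Request:
drive_tool --rows '[[[0.002,0,0],0,0.5],[[0.002,0,0],0,0.5],[[0,0,0],0,0.5]]'

```text
clock: 28.8
tcp_pos: [0.6119, -0.0552, 0.0966]
orientation: [0.0, 1.571, -0.0]
contact_force: [-0.1, 0.3, -1.8]
grip_width: 0.0591
```

Request:
drive_tool --rows '[[[0.002,0,0],0,0.5],[[0.002,0,0],0,0.5],[[0,0,0],0,0.5]]'

```text
clock: 29.1
tcp_pos: [0.6118, -0.0551, 0.0924]
orientation: [0.0, 1.571, 0.0]
contact_force: [0.3, 0.3, -1.5]
grip_width: 0.0588
```

No contact force. I'll continue and look.

Request:
drive_tool --rows '[[[0.002,0,0],0,0.5],[[0.002,0,0],0,0.5],[[0,0,0],0,0.5]]'

```text
clock: 29.4
tcp_pos: [0.6117, -0.0552, 0.0883]
orientation: [0.0, 1.572, -0.0]
contact_force: [0.1, -0.5, -1.8]
grip_width: 0.059
```

```bash
python3 - <<'E'
from h import *
plan(.612,-.0546,.12,0)
save("scene","sc24",(255,150,350,230),8)
E
```

```text
t 29.4 tcp [ 0.6117 -0.0552  0.0883] jaw -0.01 tilt [-8.e-04  2.e-04 -1.e+00] q6 -0.21 F [ 0.1 -0.5 -1.8] grip 0.059
 turn rad -0.0002  then tool shift [-0.0317  0.0006  0.0003]
```

View pics/sc24.png

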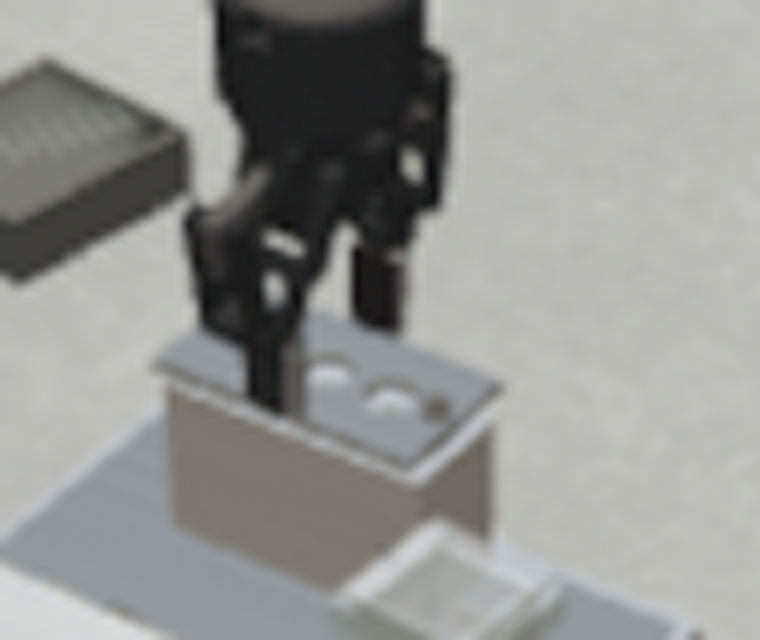

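The near pin comes up through its hole (≈(309,201)) and nothing resists. I'll lower until it seats.

Request:
drive_tool --rows '[[[0.002,0,0],0,0.5],[[0.002,0,0],0,0.5],[[0,0,0],0,0.5]]'

```text
clock: 29.75
tcp_pos: [0.6117, -0.0552, 0.0844]
orientation: [0.0, 1.572, -0.0]
contact_force: [-0.4, -0.7, -1.1]
grip_width: 0.059
```

Request:
drive_tool --rows '[[[0.002,0,0],0,0.5],[[0.002,0,0],0,0.5],[[0,0,0],0,0.5]]'

```text
clock: 30.05
tcp_pos: [0.6117, -0.0552, 0.0803]
orientation: [0.0, 1.572, -0.0]
contact_force: [-0.6, 0.1, -1.1]
grip_width: 0.0586
```

Request:
drive_tool --rows '[[[0.0015,0,0],0,0.5],[[0.001,0,0],0,0.5],[[0,0,0],0,0.5]]'

```text
clock: 30.35
tcp_pos: [0.6123, -0.0553, 0.0792]
orientation: [0.0, 1.57, -0.0]
contact_force: [-2.1, -0.1, 4.5]
grip_width: 0.0589
```

Contact at TCP z 0.079, the expected seating height. I'll release and retreat.

Request:
drive_tool --rows '[[[-0.001,0,0],0,0.6],[[0,0,0],0,0.72],[[0,0,0],0,0.85],[[0,0,0],0,1],[[0,0,0],0,1],[[-0.01,0,0],0,1],[[-0.03,0,0],0,1],[[-0.04,0,0],0,1],[[-0.04,0,0],0,1],[[-0.02,0.02,-0.02],0,1]]'

```text
clock: 31.35
tcp_pos: [0.5949, -0.0369, 0.2254]
orientation: [0.0, 1.562, -0.004]
contact_force: [0.7, 0.2, 1.1]
grip_width: 0.0857
```

Request:
drive_tool --rows '[[[0,0.045,-0.02],0,1],[[0,0.045,-0.02],0,1],[[0,0.045,-0.02],0,1],[[0,0.045,-0.02],0,1],[[0,0,0],0,1],[[0,0,0],0,1]]'

```text
clock: 31.95
tcp_pos: [0.5119, 0.1456, 0.2203]
orientation: [-0.002, 1.569, 0.002]
contact_force: [0.5, 0.0, 0.1]
grip_width: 0.0855
```

```bash
python3 - <<'E'
from h import *
plan(.612,-.0546,.12,0)
save("scene","sc25",(230,150,370,260),5); p,_=snapshot("scene"); cv2.imwrite("pics/fs25.png",p[:,:,::-1])
d=save("top","top25",(265,120,385,240),5)
C=cloud("top",d);X=C.reshape(-1,3);v,u=np.mgrid[:400,:640];u=u.ravel();v=v.ravel()
s=(u>285)&(u<375)&(v>150)&(v<240)&(X[:,2]>.074)&(X[:,2]<.1)&(X[:,1]<.02)
P=X[s];A=np.c_[P[:,:2]-P[:,:2].mean(0),np.ones(len(P))];k=np.linalg.lstsq(A,P[:,2],rcond=None)[0]
print(s.sum(),cv2.minAreaRect((P[:,:2]*1000).astype(np.float32)),"plane",k)
E
```

```text
t 31.95 tcp [0.5119 0.1456 0.2203] jaw 0.13 tilt [ 1.6e-03 -3.0e-04 -1.0e+00] q6 0.14 F [0.5 0.  0.1] grip 0.0855
 turn rad 0.0023  then tool shift [ 0.1005 -0.2002  0.0999]
724 ((610.270751953125, -56.12858200073242), (116.09294891357422, 62.94987487792969), 89.84746551513672) plane [0.00560398 0.00595119 0.08300222]
```

View pics/sc25.png

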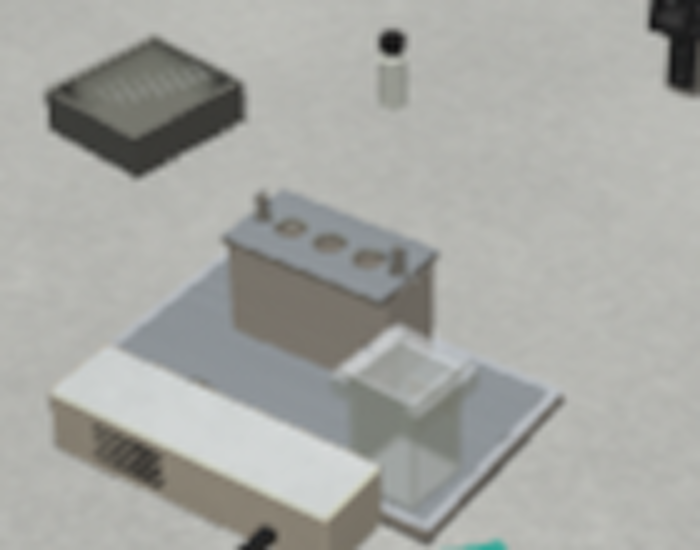

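View pics/top25.png

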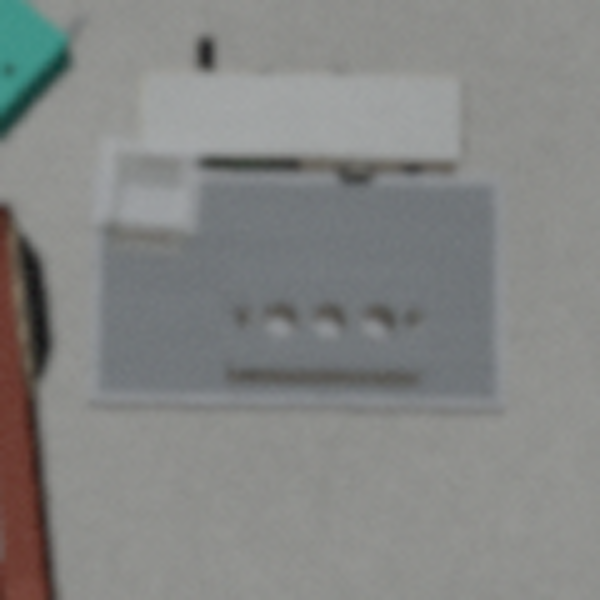

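View pics/fs25.png

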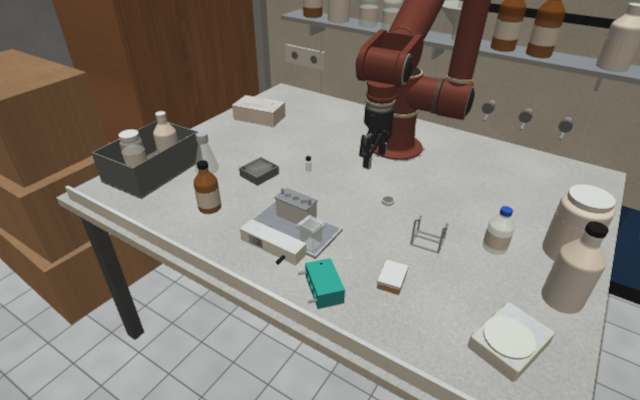

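The cover lies flat on the block with both pins through it (scene ≈(283,191) and (310,202)). The top-surface depth is 0.083 m plus about 0.0017 m camera bias, so roughly 0.085 m as expected, and it is level within noise. Everything else is where it was, so I'm handing in.

```bash
python3 -c "
from plant import *
print(finish_job())"
```

```text
the job is handed in; nothing more can be done
None
```

The job is done and handed in at about 32 s of robot time: the block stands on its base on the warming plate, pins up, with the cover flush over both pins.

**Block:** I pushed it against the plate's front edge and tipped it over that edge by one guide pin. Sliding it by that pin turned it about 22° and left a corner overhanging. I then gripped it across its depth, lifted it a few millimetres, turned it square and set it down fully on the plate.

**Cover:** I lifted it off the rack at its 35° slope and laid it flat on the bench. I gripped it again level, lowered it over the pins and let go.

**Last checks:**
- **Cover height:** the top surface measures about 85 mm after correcting for camera bias, which matches a flush fit. It is level within noise, and both pins show through.
- **Overhang:** the block's front side is about 13 mm behind the plate's front edge, and the cover's front is about 6 mm behind it.
- **Surroundings:** the gripper is open and clear of everything, and the other things look unmoved in the last pictures.
- **Disagreements:** the camera and arm readings of the block's position differed by 1–2 mm, and the gripper's width readings run 1–3 mm low. Neither affected the result.

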